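# Wedge the stamp blocks tight in the printing frame

## Task

Get the couplet-printing table ready: stand every stamp block on the table in a bay of its own in the wooden frame, filling the three middle bays first so that the jaw will bear evenly; then set the wedge thin end down in the slot behind the sliding jaw and tap it down with the mallet until it locks tight and the jaw clamps all the blocks. To have the ink at hand for printing, slide the paste pot across the table onto its drawn circle; finish with the mallet standing upright on its cork mat, and leave the round marble blank and the ink stick where they lie.

Things in the scene. Friction and masses are not known exactly. Their poses are not given: they have to be found in the camera images.
- frame: Fixed low wooden frame, 252 mm long (y), x from -54 to +56 mm; origin: centre of its underside on the table, z up, +x away from the robot (yaw up to 0.2). Along x: back wall (inner face x -40, top z 44 mm), bed (floor z 10 mm; six ribs 6 mm wide, tops z 20 mm, part it into five bays 42 mm wide in y), sliding jaw, wedge slot, outer wall (inner face x +38.6, top z 44 mm).
- jaw: Dark wooden jaw, 246 mm in y, slides with some friction (6 N) along the frame's x, up to 9 mm to -x from open (starts within 0.5 mm of open). Origin: lower edge of its clamping face, at frame x +1 mm open (bays then 41 mm deep in x), about -4 mm when it bears on blocks. Top at frame z 44 mm, 22 mm thick there; its +x face slopes as the wedge does.
- bay0 (a point): Bay 0 of the frame, counted from its -y end: point on the floor (10 mm above the table) under the centre of a block that stands against the back wall. Bays are 48 mm apart in y; a block has 3 mm of play either side in y and 5 mm towards the jaw in x.
- bay1 (a point): Bay 1 of the frame, counted from its -y end: point on the floor (10 mm above the table) under the centre of a block that stands against the back wall. Bays are 48 mm apart in y; a block has 3 mm of play either side in y and 5 mm towards the jaw in x.
- bay2 (a point): Bay 2 of the frame, counted from its -y end: point on the floor (10 mm above the table) under the centre of a block that stands against the back wall. Bays are 48 mm apart in y; a block has 3 mm of play either side in y and 5 mm towards the jaw in x.
- bay3 (a point): Bay 3 of the frame, counted from its -y end: point on the floor (10 mm above the table) under the centre of a block that stands against the back wall. Bays are 48 mm apart in y; a block has 3 mm of play either side in y and 5 mm towards the jaw in x.
- bay4 (a point): Bay 4 of the frame, counted from its -y end: point on the floor (10 mm above the table) under the centre of a block that stands against the back wall. Bays are 48 mm apart in y; a block has 3 mm of play either side in y and 5 mm towards the jaw in x.
- slot (a point): Middle of the mouth of the wedge slot between jaw and outer wall, at wall-top height (44 mm above the table), axes as the frame's. The slot is 36 mm long in y; with the jaw open the mouth reaches in x from -10.6 to +5 mm (the outer wall) and narrows downwards like the wedge; open below to the table. The wedge's origin has x = 0 here when its upright face touches the outer wall.
- wedge: Loose wooden wedge 64 mm tall, 30 mm wide (y faces parallel), 50 g; 10 mm thick at the thin lower end, 29 at the top: +x face upright, -x face sloping 0.3. Origin: centre of the thin end, z up. Starts upright in the holder. Wedge +x goes to frame +x. It drops about 19 mm into the open slot; locked, its thin end is about 35 mm below the mouth. Taps of 15 to 25 N drive it; friction 0.6 holds it.
- holder: Fixed wooden wedge holder, 60 x 70 mm, 24 mm tall, pocket open at the top with its floor 6 mm up, where the wedge's thin end stands; origin under the wedge's origin, same axes as the wedge.
- block0: Loose square wooden stamp block, 36 x 36 mm, 60 mm tall, 70 g, a small dark raised ornament on its top; origin at the centre of its underside, z up. Three to five are on the table right of the frame; the others are absent (None).
- block1: Loose square wooden stamp block, 36 x 36 mm, 60 mm tall, 70 g, a small dark raised ornament on its top; origin at the centre of its underside, z up. Three to five are on the table right of the frame; the others are absent (None).
- block2: Loose square wooden stamp block, 36 x 36 mm, 60 mm tall, 70 g, a small dark raised ornament on its top; origin at the centre of its underside, z up. Three to five are on the table right of the frame; the others are absent (None).
- block3: Loose square wooden stamp block, 36 x 36 mm, 60 mm tall, 70 g, a small dark raised ornament on its top; origin at the centre of its underside, z up. Three to five are on the table right of the frame; the others are absent (None).
- block4: Loose square wooden stamp block, 36 x 36 mm, 60 mm tall, 70 g, a small dark raised ornament on its top; origin at the centre of its underside, z up. Three to five are on the table right of the frame; the others are absent (None).
- mallet: Round wooden mallet standing on its head, handle up: head 42 mm in diameter and 45 mm tall, above it a round handle 24 mm in diameter up to 115 mm; 0.28 kg. Origin at the centre of the flat underside of the head, z up. It is used as it stands, tapping with the flat underside.
- mat: Round cork mat, 68 mm across, flat on the table (no thickness to speak of); origin at its centre. The mallet starts on it.
- pot: Closed round white porcelain pot of seal paste, 92 mm in diameter (too wide to grip), 34 mm tall, 0.35 kg, friction on the table about 0.6; origin at the centre of its underside. It starts left of the frame.
- ring: Dark circle drawn on the table cloth left of the frame, 106 mm across, where the pot belongs; origin at its centre, flat.
- blank: Bystander: round marble seal blank, 32 mm in diameter, 55 mm tall, near the blocks.
- inkstick: Bystander: black ink stick 75 x 22 x 11 mm lying between the robot and the blocks.
There are look-alikes about, which are no part of the job. What is shaped like the block1 but blue is not meant.

How it is judged:
By the outcome, as a careful person would: the job done as asked, in the order asked, and still so for the second after the job is handed in, with the robot touching nothing.
Of block0, block1, block2, block3, block4 only 3 to 5 are there at a start; the rules pass over those that are not, and their reading is None.
At some moment in a run one of pot may be knocked a few centimetres aside while the robot is not near it.
It also fails if it takes over 210 s, if anything falls off the work surface, if the arm or the gripper's body presses on something with over 40 N, if the wrist force passes 120 N, or if a joint passes its speed limit or range.

## Robot

A 6-joint arm with a two-finger parallel gripper is mounted at the origin on the work surface. World frame = base frame: x ahead of the robot, y to its left, z up, the work surface at z = 0. Lengths are in m, angles in rad, forces in N, time in s.
With the tool pointing down it reaches from about 0.275 to 0.75 m from the base axis. Payload 10.2 kg.
Tool frame: the origin (TCP) lies at the very end of the fingers, on their centre line; the grasp point (between the pads) lies 19 mm behind it; z points along the fingers, y is the line along which they close (so a half turn about z gives the same grasp; the last joint's range is limited). The gripper opens to 88 mm and grips with 3 to 60 N. Pads are 18 mm wide; open, the fingers measure 123 mm over their backs; the gripper's body (75 mm by 187 mm) begins 45 mm behind the grasp point.
Start: joints at [-1.417, 0.313, 1.498, -0, 1.331, -0.223], TCP at [0.193, -0.488, 0.239] pointing down, gripper open.
Joint ranges: [-2.94, 2.94], [-0.97, 2.17], [0.19, 2.56], [-1.23, 4.37], [0.02, 3.11], [-2.88, 2.88]. Speed limits (rad/s): [2.39, 2.39, 3.01, 3.14, 3.14, 3.14].

## Interface

Orientations are given as a rotation vector (axis times angle).
In Python, from plant import sensors, viewer, close_job gives the robot as it stands.
- The arm moves only by the tool apply_moves, never from a script. Its argument "rows" is a list of rows, each an object with "gripper": the opening in per cent of the stroke, from 0 (shut) to 100 (fully open); "dp": the shift along the tool's x, y, z scaled (see below), a list of three; "turn": the turn about the tool's z scaled (see below). A call has exactly 10 rows; each row shifts and turns the commanded pose from where the row before left it, along the tool's axes as they then stand; what a row does not reach is not made up. The controller multiplies each number of a shift by 1000 mm and each number of a turn by 0.5 rad. A row lasts 1/10 s, in which the tool goes at most 50 mm and 8.59 degrees, less where a joint would pass 70% of its speed; a pose out of reach is approached as far as the arm can. A call with a number of a shift or a turn outside -1 to 1 is refused whole. A call with a gripper value outside its range is refused whole. The fingers move at their own pace and stop on an object; "force" is the grip in N (left out, the last holds). Time passes only in rows, so rows that do not move let the fingers close, or fill a call up. It gives the time, the measured TCP pose, the force, the opening and the grip force at its end, in the units of the state.
- sensors.observe(): the state, without advancing time (a new reading comes with each control period).
- viewer.grab_frame(name): name is "scene" or "top"; returns the picture (400x640x3 uint8, red, green, blue); there is no depth.
- viewer.camera_params(name): a dict with "fx", "fy", "cx", "cy" (pixels), "R" (3x3) and "t" (3): a world point X has camera coordinates R X + t. Camera axes: x right, y down, z forward; pixel columns grow to the right and rows downward; lengths in m; the calibration is good to about 2 mm. A picture is of the moment at which its call begins. camera_params takes no time and is no camera call.
- close_job(): hands the job in; it is judged then, once.
The state is a dict: "time": time; "joint_positions": joint angles; "joint_velocities": joint speeds; "tau": joint torques, N m; "ee_pos": TCP position; "tool_rot": TCP orientation; "wrist_force": force on the tool from outside, world axes, zero at the start; "wrist_torque": the same for the moment, N m; "grip_width": finger opening in m; "finger_force": force on a finger pad.
Only numpy, scipy, OpenCV 4.12 (cv2) and the standard library are available. Lean on these libraries where they do the work, as an engineer would, in place of code of your own. Each camera call takes 0.05 s, during which the arm holds its last target. There are 200 camera calls.

## Working session

There is one attempt and no reset: what is moved stays moved. The work goes in short steps, Python scripts to look and compute and a tool call to move; the robot and the scene stay as the last step left them, time stands still between calls to the robot, and variables do not carry over. Pictures are saved under pics/ and viewed, at most 14 in all, crops included, and the job is handed in when it is done.

Besides the shell and the picture viewer there is one more tool, called after "Request:" as name(argument=value, ...), one argument or row to a line, values as JSON. apply_moves: Moves the arm, as the interface text tells. Shifts and turns lie within -1 to 1; 1 stands for 1000 mm of shift or 0.5 rad of turn. Its arguments: {"type":"object","properties":{"rows":{"type":"array","items":{"type":"object","properties":{"gripper":{"type":"number"},"dp":{"type":"array","items":{"type":"number","minimum":-1,"maximum":1}},"turn":{"type":"number","minimum":-1,"maximum":1}}}},"force":{"type":"number"}},"required":["rows"]}

```bash
mkdir -p pics; ls; python3 - <<'E'
from plant import sensors, viewer
import cv2
for n in ("top","scene"):
    im=viewer.grab_frame(n); cv2.imwrite(f"pics/{n}0.png",im[:,:,::-1]); print(n,viewer.camera_params(n))
print(sensors.observe())
E
```

```text
pics
top {'fx': 452.6470607825478, 'fy': 452.6470607825478, 'cx': 314.94276845512866, 'cy': 195.50320020893471, 'R': array([[-0.01473698, -0.99986825,  0.00680539],
       [-0.98779481,  0.01350287, -0.1551744 ],
       [ 0.15506206, -0.00900913, -0.98786365]]), 't': array([-0.05188632,  0.50659934,  1.04339146])}
scene {'fx': 456.23187453773306, 'fy': 456.23187453773306, 'cx': 322.79166690827446, 'cy': 196.48787007724636, 'R': array([[-0.42114384,  0.90674862, -0.02109054],
       [ 0.64130148,  0.28125102, -0.71388394],
       [-0.64138154, -0.31417322, -0.69994637]]), 't': array([ 0.25461332, -0.25212032,  1.40600677])}
{'time': 0.1, 'joint_positions': array([-1.41742901e+00,  3.13388344e-01,  1.49831764e+00,  1.71971814e-05,
        1.33097872e+00, -2.23373565e-01]), 'joint_velocities': array([ 3.13945314e-04, -1.25596939e-03, -3.45702738e-03, -7.39890250e-05,
       -3.09212481e-04, -2.13750620e-04]), 'tau': array([ 2.17190980e-03, -4.02813828e+01, -2.52646583e+01,  6.95247715e-02,
        3.41971766e-02, -6.11863584e-05]), 'ee_pos': array([ 0.19311753, -0.4879767 ,  0.23823758]), 'tool_rot': array([-3.08494974e+00, -5.88079070e-01, -8.62222986e-05]), 'wrist_force': array([-0.06056908, -0.92032611, -0.40684601]), 'wrist_torque': array([0.00973191, 0.0370619 , 0.0004148 ]), 'finger_force': 0.0, 'grip_width': 0.08818732091561915}
```

View pics/top0.png

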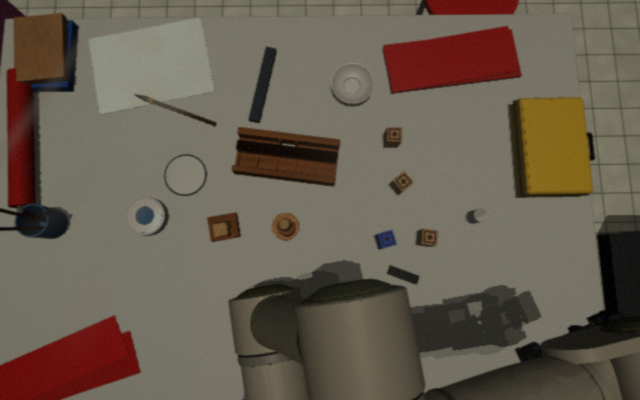

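View pics/scene0.png

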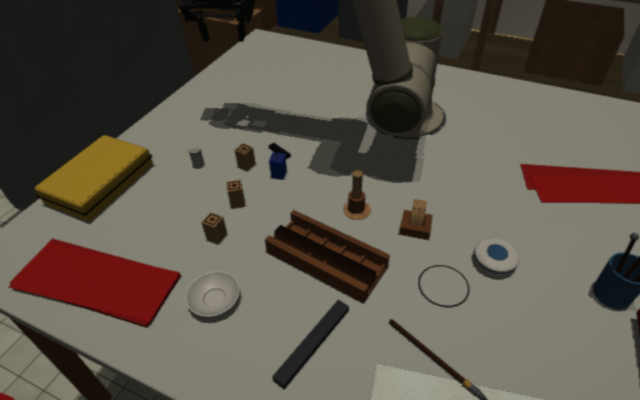

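The top view shows three wooden blocks at about (394,135), (402,182) and (428,237), with a blue look-alike at (386,240). The frame is at (287,156), the holder at (223,227), the mallet at (286,226), the pot at (147,216) and the ring at (185,174). I'll enlarge these areas.

```bash
python3 - <<'E'
import cv2
im=cv2.imread("pics/top0.png")
def crop(n,x,y,w,h,s):
    c=cv2.resize(im[y:y+h,x:x+w],None,fx=s,fy=s,interpolation=cv2.INTER_CUBIC)
    c=cv2.convertScaleAbs(c,alpha=1.5)
    for k in range(0,w,10): cv2.line(c,(k*s,0),(k*s,6 if k%50 else 14),(0,255,0),1)
    for k in range(0,h,10): cv2.line(c,(0,k*s),(6 if k%50 else 14,k*s),(0,255,0),1)
    cv2.imwrite(n,c)
crop("pics/a.png",200,120,150,120,5)
crop("pics/b.png",370,120,120,120+10,4)
E
```

```text
(no output)
```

View pics/a.png

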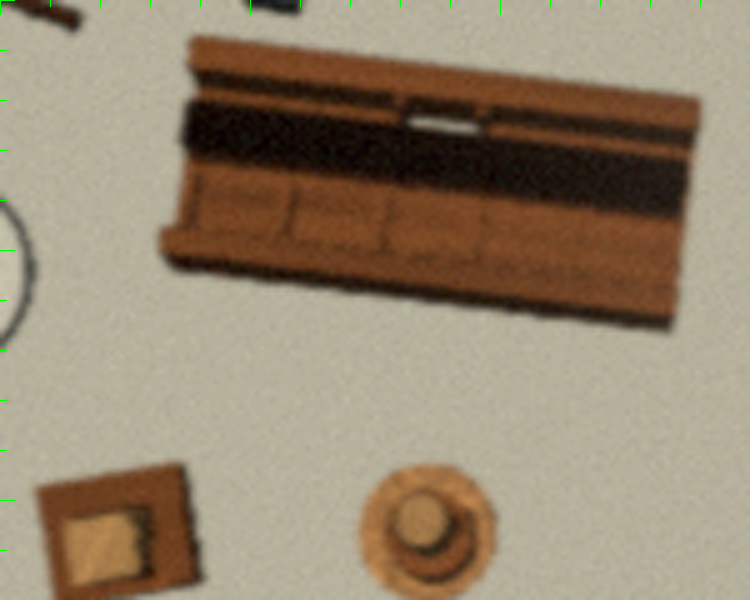

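View pics/b.png

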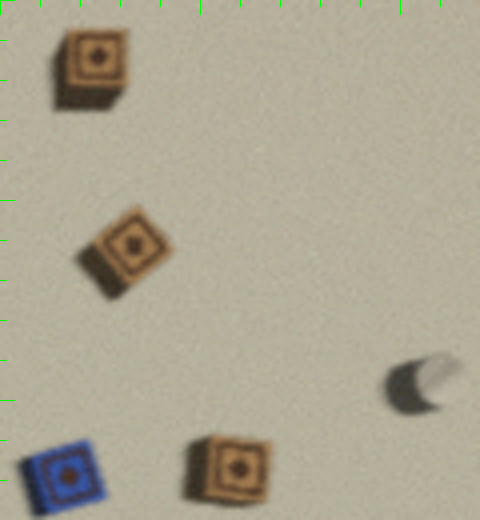

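```bash
cat > h.py <<'E'
import numpy as np, cv2
from scipy.optimize import least_squares
from scipy.spatial.transform import Rotation as Ro
from plant import sensors, viewer
P={n:viewer.camera_params(n) for n in("top","scene")}
def proj(X,n="top"):
    p=P[n];c=np.atleast_2d(X)@p["R"].T+p["t"]
    return np.c_[p["fx"]*c[:,0]/c[:,2]+p["cx"],p["fy"]*c[:,1]/c[:,2]+p["cy"]]
def back(u,z,n="top"):
    p=P[n];C=-p["R"].T@p["t"];d=p["R"].T@np.array([(u[0]-p["cx"])/p["fx"],(u[1]-p["cy"])/p["fy"],1])
    return (C+d*(z-C[2])/d[2])[:2]
def cr(pts,x,y,s): return (np.array(pts,float)+.5)/s-.5+[x,y]
def W(pose,L):
    L=np.atleast_2d(L);c,s=np.cos(pose[2]),np.sin(pose[2])
    return np.c_[pose[0]+c*L[:,0]-s*L[:,1],pose[1]+s*L[:,0]+c*L[:,1],L[:,2]]
def fit(L,px,guess,n="top"):
    r=least_squares(lambda q:(proj(W(q,L),n)-px).ravel(),guess); return r.x,np.abs(r.fun).max()
def state():
    s=sensors.observe();R=Ro.from_rotvec(s["tool_rot"]).as_matrix()
    return s,R,np.arctan2(R[1,0],R[0,0])
def go(x,y,z,phi,start=None):
    """total tool-axis shift (x,y,z) and turn units needed from (x,y,z,phi) start, shifting first"""
    s,R,f=state();p=s["ee_pos"]
    if start is not None: p,f=np.array(start[:3]),start[3]
    d=np.array([x,y,z])-p;c,sn=np.cos(f),np.sin(f)
    t=np.array([c*d[0]+sn*d[1],sn*d[0]-c*d[1],-d[2]])
    return np.round(t,4),round(-((phi-f+np.pi)%(2*np.pi)-np.pi)/.5,3)
E
python3 - <<'E'
from h import *
a=lambda p:cr(p,200,120,5); b=lambda p:cr(p,370,120,4)
print("frame",fit(np.array([[56,126,44],[56,-126,44],[-54,126,44],[-54,-126,44]])/1e3,a([(192,37),(700,99),(162,257),(672,318)]),[.5,0,-.1]))
print("holder",fit(np.array([[30,35,24],[30,-35,24],[-30,-35,24]])/1e3,a([(37,487),(183,462),(203,582)]),[.4,.1,.1]))
S=np.array([[18,18,60],[18,-18,60],[-18,-18,60],[-18,18,60],[0,0,60]])/1e3
for q,g in (([(68,31),(128,30),(127,86),(68,84),(98,57)],0),([(137,207),(173,249),(133,286),(98,244),(135,245)],-.7),([(211,437),(271,439),(268,503),(207,500),(239,469)],0)):
    print("block",fit(S,b(q),[.4,-.3,g]))
print("mat",back(a([(428.5,532)])[0],0),"mallet top",back(a([(423,519)])[0],.115))
print("wedge top c",back(a([(104,548)])[0],.07),"blank",back(b([(438,380)])[0],.055))
print("pot~",back((147,216),.034),"ring~",back((185,174),0),"ink",back((404,274),0), "bowl", back((352,85),0))
print(state()[2])
E
```

```text
frame (array([ 0.60427685,  0.00992134, -0.13596428]), np.float64(1.2032461446733578))
holder (array([0.43573191, 0.1609159 , 0.17358851]), np.float64(0.29192452386934065))
block (array([ 0.6495144 , -0.25113065, -0.03700704]), np.float64(0.7682016803614715))
block (array([ 0.53407928, -0.2684189 , -0.87274539]), np.float64(1.4547838576715435))
block (array([ 0.40161559, -0.32282506, -0.08201832]), np.float64(0.4672215702895528))
mat [0.43727389 0.01443253] mallet top [0.43274104 0.01022054]
wedge top c [0.42575063 0.15931211] blank [ 0.45267945 -0.44389974]
pot~ [0.46274962 0.34171232] ring~ [0.57078897 0.26399173] ink [ 0.3169053  -0.27202753] bowl [ 0.79954253 -0.15937777]
0.37673664891307274
```

```bash
python3 - <<'E'
from h import *
a=lambda p:cr(p,200,120,5)
L=np.array([[56,126,44],[56,-126,44],[-54,126,44],[-54,-126,44]])/1e3
px=a([(192,37),(700,99),(162,257),(672,318)])
q,_=fit(L,px,[.5,0,-.1]); print(np.round((proj(W(q,L))-px)*5,1))
im=cv2.imread("pics/top0.png")[120:200,225:345]; im=cv2.convertScaleAbs(cv2.resize(im,None,fx=6,fy=6,interpolation=cv2.INTER_CUBIC),alpha=2.2)
def line(p,r,c):
    u=[tuple(np.int32(((x-[225,120])+.5)*6-.5)) for x in proj(W(q,np.array([p,r])/1e3))]
    cv2.line(im,u[0],u[1],c,1)
for x,z in((56,44),(38.6,44),(-40,44),(-54,44),(-54,0)): line((x,126,z),(x,-126,z),(0,255,0))
line((1,123,44),(1,-123,44),(255,255,0));line((23,123,44),(23,-123,44),(255,255,0))
for y in(18,-18): line((23,y,44),(38.6,y,44),(0,0,255))
for y in(126,-126): line((56,y,44),(-54,y,44),(0,255,0))
for k in range(6):
    yc=(k-2.5)*48
    for e in(-3,3): line((-40,yc+e,20),(1,yc+e,20),(255,0,255))
cv2.imwrite("pics/ov.png",im)
E
```

```text
[[-2.2 -0.1]
 [ 3.  -0.6]
 [-6.  -0.8]
 [ 5.2  1.2]]
```

View pics/ov.png

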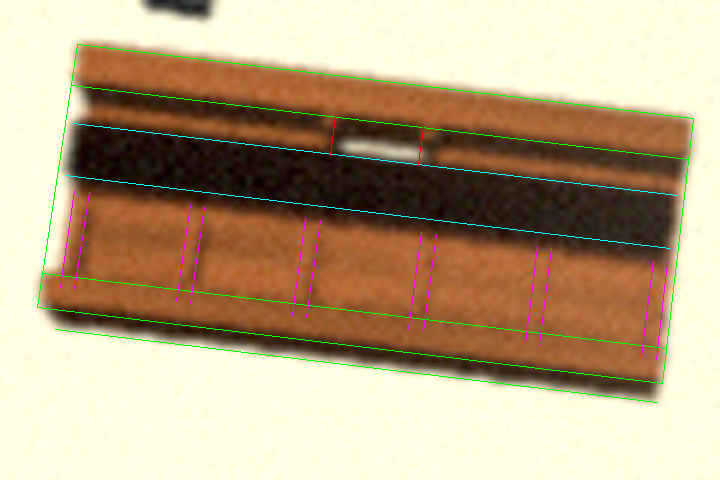

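The overlay fits the frame: its corners lie within about 1 px. Next I'll work out the block centres from their ornaments and the first moves.

```bash
cat >> h.py <<'E'
F=(.6043,.0099,-.136)
def FP(x,y,z): return W(F,np.array([x,y,z])/1e3)[0]
E
python3 - <<'E'
from h import *
for c in((98,57),(135,245),(239,469)): print(back(cr([c],370,120,4)[0],.0605))
for y in(-48,0,48): print(FP(-19.5,y,49))
print(FP(33.6,0,44))
print(go(.534,-.268,.12,.70))
E
```

```text
[ 0.64969507 -0.25116833]
[ 0.53466029 -0.26822617]
[ 0.40189589 -0.3225964 ]
[ 0.57847216 -0.03501295  0.049     ]
[0.58498006 0.01254383 0.049     ]
[0.59148795 0.06010061 0.049     ]
[0.63758975 0.00534447 0.044     ]
(array([ 0.3979, -0.0791,  0.1182]), np.float64(-0.647))
```

Request:
apply_moves(
  rows=[
    {"dp": [0.0398,-0.0079,0.0118],"turn": 0,"gripper": 100},
    {"dp": [0.0398,-0.0079,0.0118],"turn": 0,"gripper": 100},
    {"dp": [0.0398,-0.0079,0.0118],"turn": 0,"gripper": 100},
    {"dp": [0.0398,-0.0079,0.0118],"turn": 0,"gripper": 100},
    {"dp": [0.0398,-0.0079,0.0118],"turn": 0,"gripper": 100},
    {"dp": [0.0398,-0.0079,0.0118],"turn": 0,"gripper": 100},
    {"dp": [0.0398,-0.0079,0.0118],"turn": 0,"gripper": 100},
    {"dp": [0.0398,-0.0079,0.0118],"turn": 0,"gripper": 100},
    {"dp": [0.0398,-0.0079,0.0118],"turn": 0,"gripper": 100},
    {"dp": [0.0398,-0.0079,0.0118],"turn": 0,"gripper": 100},
  ],
  force=20,
)

```text
time: 1.1
ee_pos: [0.5353, -0.267, 0.1199]
tool_rot: [-3.086, -0.588, 0.001]
wrist_force: [-0.0, -0.3, 0.3]
grip_width: 0.0879
finger_force: 0.0
```

Request:
apply_moves(
  rows=[
    {"dp": [0,0,0],"turn": -0.216,"gripper": 100},
    {"dp": [0,0,0],"turn": -0.216,"gripper": 100},
    {"dp": [0,0,0],"turn": -0.216,"gripper": 100},
    {"dp": [0,0,0],"turn": 0,"gripper": 100},
    {"dp": [0,0,0],"turn": 0,"gripper": 100},
    {"dp": [0,0,0],"turn": 0,"gripper": 100},
    {"dp": [0,0,0],"turn": 0,"gripper": 100},
    {"dp": [0,0,0],"turn": 0,"gripper": 100},
    {"dp": [0,0,0],"turn": 0,"gripper": 100},
    {"dp": [0,0,0],"turn": 0,"gripper": 100},
  ],
)

```text
time: 2.1
ee_pos: [0.5342, -0.2683, 0.1207]
tool_rot: [2.951, 1.078, 0.0]
wrist_force: [-0.2, -0.2, -0.7]
grip_width: 0.0879
finger_force: 0.0
```

```bash
python3 - <<'E'
from h import *
s,R,f=state();print(s["ee_pos"],f,s["time"]); print(go(.5345,-.268,.038,.70))
E
```

```text
[ 0.53416079 -0.26830381  0.12074876] 0.700509722743833 2.1
(array([ 0.0005, -0.    ,  0.0827]), np.float64(0.001))
```

Request:
apply_moves(
  rows=[
    {"dp": [0,0,0.03],"turn": 0,"gripper": 100},
    {"dp": [0,0,0.03],"turn": 0,"gripper": 100},
    {"dp": [0,0,0.0227],"turn": 0,"gripper": 100},
    {"dp": [0,0,0],"turn": 0,"gripper": 100},
    {"dp": [0,0,0],"turn": 0,"gripper": 20},
    {"dp": [0,0,0],"turn": 0,"gripper": 20},
    {"dp": [0,0,0],"turn": 0,"gripper": 20},
    {"dp": [0,0,0],"turn": 0,"gripper": 20},
    {"dp": [0,0,0],"turn": 0,"gripper": 20},
    {"dp": [0,0,0],"turn": 0,"gripper": 20},
  ],
  force=25,
)

```text
time: 3.1
ee_pos: [0.5342, -0.2683, 0.0383]
tool_rot: [2.95, 1.078, 0.0]
wrist_force: [-0.0, -1.1, -0.4]
grip_width: 0.0421
finger_force: 0.0
```

```bash
python3 - <<'E'
from h import *
s,R,f=state();p=s["ee_pos"];print(p,f,s["grip_width"],s["finger_force"])
t=FP(-19.5,0,0);print(go(t[0],t[1],.13,1.435,[p[0],p[1],p[2],1.435]),1.435-f)
E
```

```text
[ 0.53424932 -0.26829302  0.03825892] 0.7008407607321177 0.04211655730766341 0.0
(array([ 0.2851,  0.0122, -0.0917]), -0.0) 0.7341592392678824
```

Request:
apply_moves(
  rows=[
    {"dp": [0,0,0],"turn": 0,"gripper": 20},
    {"dp": [0,0,0],"turn": 0,"gripper": 20},
    {"dp": [0,0,0],"turn": 0,"gripper": 20},
    {"dp": [0,0,-0.0184],"turn": 0,"gripper": 20},
    {"dp": [0,0,-0.0184],"turn": -0.294,"gripper": 20},
    {"dp": [0,0,-0.0184],"turn": -0.294,"gripper": 20},
    {"dp": [0,0,-0.0184],"turn": -0.294,"gripper": 20},
    {"dp": [0,0,-0.0184],"turn": -0.294,"gripper": 20},
    {"dp": [0,0,0],"turn": -0.292,"gripper": 20},
    {"dp": [0,0,0],"turn": 0,"gripper": 20},
  ],
)

```text
time: 4.1
ee_pos: [0.5342, -0.2683, 0.1302]
tool_rot: [2.366, 2.067, 0.0]
wrist_force: [0.1, 0.5, -0.4]
grip_width: 0.0362
finger_force: 25.0
```

Request:
apply_moves(
  rows=[
    {"dp": [0.0356,0.0015,0],"turn": 0,"gripper": 20},
    {"dp": [0.0356,0.0015,0],"turn": 0,"gripper": 20},
    {"dp": [0.0356,0.0015,0],"turn": 0,"gripper": 20},
    {"dp": [0.0356,0.0015,0],"turn": 0,"gripper": 20},
    {"dp": [0.0356,0.0015,0],"turn": 0,"gripper": 20},
    {"dp": [0.0356,0.0015,0],"turn": 0,"gripper": 20},
    {"dp": [0.0356,0.0015,0],"turn": 0,"gripper": 20},
    {"dp": [0.0356,0.0015,0],"turn": 0,"gripper": 20},
    {"dp": [0,0,0],"turn": 0,"gripper": 20},
    {"dp": [0,0,0],"turn": 0,"gripper": 20},
  ],
)

```text
time: 5.1
ee_pos: [0.5844, 0.0126, 0.1294]
tool_rot: [-2.368, -2.063, 0.001]
wrist_force: [0.9, 0.2, -0.8]
grip_width: 0.0362
finger_force: 25.0
```

```bash
python3 - <<'E'
from h import *
s,R,f=state();p=s["ee_pos"];print(p,f,s["grip_width"],s["finger_force"])
t=FP(-19.5,0,0);print(go(t[0],t[1],.06,1.435))
im=viewer.grab_frame("scene")[:,:,::-1]
cv2.imwrite("pics/s1.png",cv2.convertScaleAbs(cv2.resize(im[150:320,230:430],None,fx=3.5,fy=3.5,interpolation=cv2.INTER_CUBIC),alpha=1.5))
E
```

```text
[0.58439635 0.01256409 0.12942748] 1.4331939766412936 0.03620288096207329 24.999583242461085
(array([0.0001, 0.0006, 0.0694]), np.float64(-0.004))
```

View pics/s1.png

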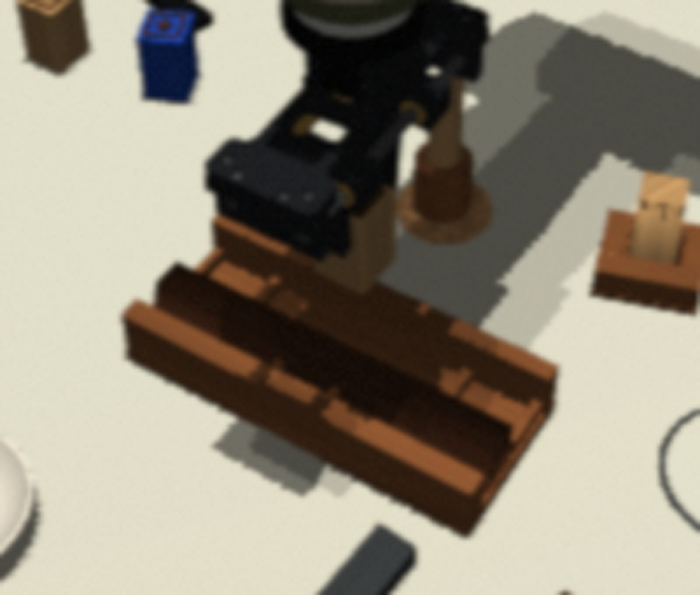

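The block is held upright over the middle bay (block bottom at about (350,285) in the crop). I'll lower it gently and watch the force.

Request:
apply_moves(
  rows=[
    {"dp": [0,0.0006,0.02],"turn": -0.004,"gripper": 20},
    {"dp": [0,0,0.02],"turn": 0,"gripper": 20},
    {"dp": [0,0,0.015],"turn": 0,"gripper": 20},
    {"dp": [0,0,0.01],"turn": 0,"gripper": 20},
    {"dp": [0,0,0.006],"turn": 0,"gripper": 20},
    {"dp": [0,0,0.004],"turn": 0,"gripper": 20},
    {"dp": [0,0,0.003],"turn": 0,"gripper": 20},
    {"dp": [0,0,0],"turn": 0,"gripper": 20},
    {"dp": [0,0,0],"turn": 0,"gripper": 20},
    {"dp": [0,0,0],"turn": 0,"gripper": 20},
  ],
)

```text
time: 6.15
ee_pos: [0.5855, 0.0122, 0.0524]
tool_rot: [2.365, 2.067, 0.001]
wrist_force: [-0.9, 0.2, -0.4]
grip_width: 0.036
finger_force: 25.0
```

```bash
python3 - <<'E'
from h import *
im=viewer.grab_frame("scene")[:,:,::-1]
cv2.imwrite("pics/s2.png",cv2.convertScaleAbs(cv2.resize(im[190:320,250:410],None,fx=4.5,fy=4.5,interpolation=cv2.INTER_CUBIC),alpha=1.8))
E
```

```text
(no output)
```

View pics/s2.png

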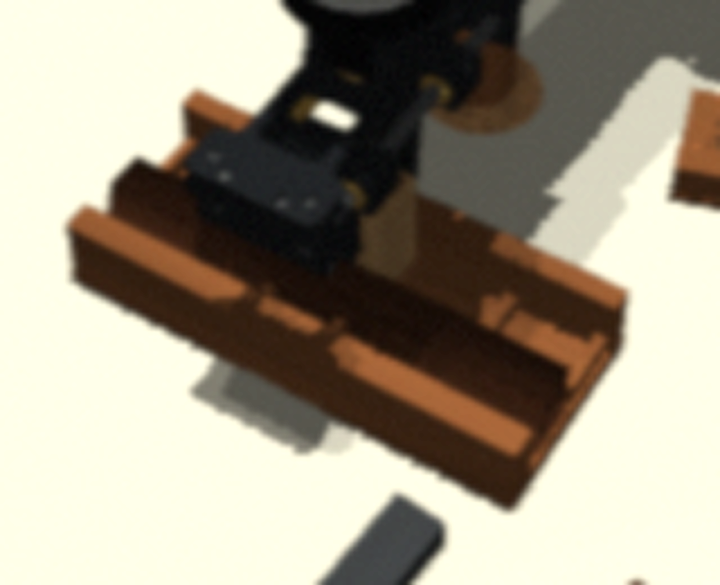

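Request:
apply_moves(
  rows=[
    {"dp": [0,0,0.002],"turn": 0,"gripper": 20},
    {"dp": [0,0,0.002],"turn": 0,"gripper": 20},
    {"dp": [0,0,0],"turn": 0,"gripper": 20},
    {"dp": [0,0,0],"turn": 0,"gripper": 75},
    {"dp": [0,0,0],"turn": 0,"gripper": 75},
    {"dp": [0,0,0],"turn": 0,"gripper": 75},
    {"dp": [0,0,0],"turn": 0,"gripper": 75},
    {"dp": [0,0,-0.02],"turn": 0,"gripper": 75},
    {"dp": [0,0,-0.03],"turn": 0,"gripper": 75},
    {"dp": [0,0,-0.03],"turn": 0,"gripper": 75},
  ],
)

```text
time: 7.2
ee_pos: [0.585, 0.0122, 0.1288]
tool_rot: [-2.365, -2.067, 0.001]
wrist_force: [0.0, -0.4, 0.9]
grip_width: 0.066
finger_force: 0.0
```

Request:
apply_moves(
  rows=[
    {"dp": [-0.0396,-0.0151,0],"turn": 0,"gripper": 75},
    {"dp": [-0.0396,-0.0151,0],"turn": 0,"gripper": 75},
    {"dp": [-0.0396,-0.0151,0],"turn": 0,"gripper": 75},
    {"dp": [-0.0396,-0.0151,0],"turn": 0,"gripper": 75},
    {"dp": [-0.0396,-0.0151,0],"turn": 0,"gripper": 75},
    {"dp": [-0.0396,-0.0151,0],"turn": 0,"gripper": 75},
    {"dp": [-0.0396,-0.0151,0],"turn": 0,"gripper": 75},
    {"dp": [-0.0396,-0.0151,0],"turn": 0,"gripper": 75},
    {"dp": [-0.0396,-0.0151,0],"turn": 0,"gripper": 75},
    {"dp": [0,0,0],"turn": -0.11,"gripper": 75},
  ],
)

```text
time: 8.2
ee_pos: [0.401, -0.3266, 0.1281]
tool_rot: [2.311, 2.127, -0.001]
wrist_force: [0.5, 0.5, -0.2]
grip_width: 0.0663
finger_force: 0.0
```

```bash
python3 - <<'E'
from h import *
print(state()[0]["ee_pos"],go(.402,-.3225,.038,1.49))
im=viewer.grab_frame("top")[:,:,::-1]
cv2.imwrite("pics/t1.png",cv2.convertScaleAbs(cv2.resize(im[110:250,120:350],None,fx=3,fy=3,interpolation=cv2.INTER_CUBIC),alpha=1.8))
E
```

```text
[ 0.40096192 -0.32661208  0.12809892] (array([0.0042, 0.0007, 0.0901]), np.float64(-0.005))
```

View pics/t1.png

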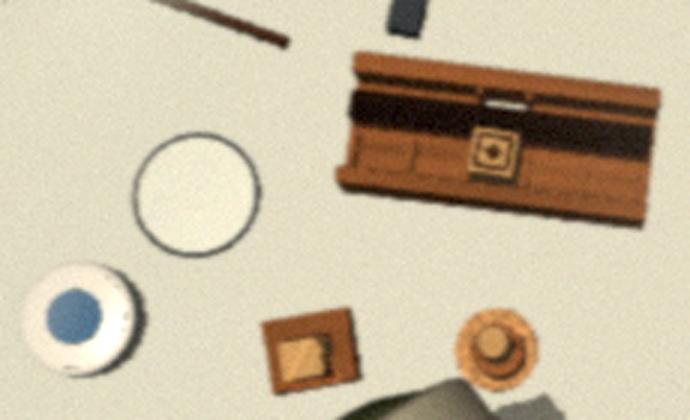

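Block B stands square in the middle bay (ornament at about (493,151) in the crop). Now block C.

Request:
apply_moves(
  rows=[
    {"dp": [0,0,0.02],"turn": 0,"gripper": 100},
    {"dp": [0,0,0],"turn": 0,"gripper": 100},
    {"dp": [0,0,0],"turn": 0,"gripper": 100},
    {"dp": [0,0,0],"turn": 0,"gripper": 100},
    {"dp": [0,0,0],"turn": 0,"gripper": 100},
    {"dp": [0,0,0],"turn": 0,"gripper": 100},
    {"dp": [0,0,0],"turn": 0,"gripper": 100},
    {"dp": [0,0,0],"turn": 0,"gripper": 100},
    {"dp": [0,0,0],"turn": 0,"gripper": 100},
    {"dp": [0,0,0],"turn": 0,"gripper": 100},
  ],
)

```text
time: 9.25
ee_pos: [0.403, -0.3229, 0.108]
tool_rot: [-2.307, -2.132, -0.0]
wrist_force: [0.0, -0.3, 0.0]
grip_width: 0.0878
finger_force: 0.0
```

```bash
python3 - <<'E'
from h import *
print(state()[0]["ee_pos"],go(.402,-.3225,.038,1.49))
p=[.402,-.3225,.13,1.435]; print(go(*FP(-19.5,-48,130),1.435,p))
E
```

```text
[ 0.40295367 -0.32287231  0.10800846] (array([ 0.0003, -0.001 ,  0.07  ]), np.float64(0.003))
(array([ 0.3087,  0.1359, -0.    ]), -0.0)
```

Request:
apply_moves(
  rows=[
    {"dp": [0,-0.001,0.03],"turn": 0,"gripper": 100},
    {"dp": [0,0,0.03],"turn": 0,"gripper": 100},
    {"dp": [0,0,0.01],"turn": 0,"gripper": 70},
    {"dp": [0,0,0],"turn": 0,"gripper": 20},
    {"dp": [0,0,0],"turn": 0,"gripper": 20},
    {"dp": [0,0,0],"turn": 0,"gripper": 20},
    {"dp": [0,0,0],"turn": 0,"gripper": 20},
    {"dp": [0,0,0],"turn": 0,"gripper": 20},
    {"dp": [0,0,0],"turn": 0,"gripper": 20},
    {"dp": [0,0,0],"turn": 0,"gripper": 20},
  ],
)

```text
time: 10.25
ee_pos: [0.4021, -0.323, 0.0384]
tool_rot: [2.307, 2.131, -0.0]
wrist_force: [-0.7, -0.5, 3.4]
grip_width: 0.0362
finger_force: 24.4
```

Request:
apply_moves(
  rows=[
    {"dp": [0,0,0],"turn": 0,"gripper": 20},
    {"dp": [0,0,0],"turn": 0,"gripper": 20},
    {"dp": [0,0,-0.02],"turn": 0,"gripper": 20},
    {"dp": [0,0,-0.03],"turn": 0,"gripper": 20},
    {"dp": [0,0,-0.03],"turn": 0.11,"gripper": 20},
    {"dp": [0,0,-0.012],"turn": 0,"gripper": 20},
    {"dp": [0,0,0],"turn": 0,"gripper": 20},
    {"dp": [0,0,0],"turn": 0,"gripper": 20},
    {"dp": [0,0,0],"turn": 0,"gripper": 20},
    {"dp": [0,0,0],"turn": 0,"gripper": 20},
  ],
)

```text
time: 11.25
ee_pos: [0.4017, -0.3225, 0.1289]
tool_rot: [-2.363, -2.067, -0.0]
wrist_force: [-0.7, -0.3, -0.2]
grip_width: 0.0364
finger_force: 24.4
```

Request:
apply_moves(
  rows=[
    {"dp": [0.0386,0.017,0],"turn": 0,"gripper": 20},
    {"dp": [0.0386,0.017,0],"turn": 0,"gripper": 20},
    {"dp": [0.0386,0.017,0],"turn": 0,"gripper": 20},
    {"dp": [0.0386,0.017,0],"turn": 0,"gripper": 20},
    {"dp": [0.0386,0.017,0],"turn": 0,"gripper": 20},
    {"dp": [0.0386,0.017,0],"turn": 0,"gripper": 20},
    {"dp": [0.0386,0.017,0],"turn": 0,"gripper": 20},
    {"dp": [0.0386,0.017,0],"turn": 0,"gripper": 20},
    {"dp": [0,0,0],"turn": 0,"gripper": 20},
    {"dp": [0,0,0],"turn": 0,"gripper": 20},
  ],
)

```text
time: 12.25
ee_pos: [0.5778, -0.0345, 0.1291]
tool_rot: [-2.363, -2.069, 0.002]
wrist_force: [-0.7, -0.3, 0.2]
grip_width: 0.036
finger_force: 24.4
```

```bash
python3 - <<'E'
from h import *
for i in range(4): viewer.grab_frame("top")
print(state()[0]["ee_pos"],go(*FP(-19.5,-48,48.5),1.435))
E
```

```text
[ 0.57759115 -0.03603931  0.12990899] (array([0.0011, 0.0007, 0.0814]), np.float64(0.0))
```

Request:
apply_moves(
  rows=[
    {"dp": [0.0011,0.0007,0.02],"turn": 0,"gripper": 20},
    {"dp": [0,0,0.02],"turn": 0,"gripper": 20},
    {"dp": [0,0,0.015],"turn": 0,"gripper": 20},
    {"dp": [0,0,0.01],"turn": 0,"gripper": 20},
    {"dp": [0,0,0.006],"turn": 0,"gripper": 20},
    {"dp": [0,0,0.004],"turn": 0,"gripper": 20},
    {"dp": [0,0,0.002],"turn": 0,"gripper": 20},
    {"dp": [0,0,0],"turn": 0,"gripper": 20},
    {"dp": [0,0,0],"turn": 0,"gripper": 20},
    {"dp": [0,0,0],"turn": 0,"gripper": 20},
  ],
)

```text
time: 13.45
ee_pos: [0.579, -0.034, 0.0534]
tool_rot: [2.365, 2.067, 0.001]
wrist_force: [-0.8, 0.6, -0.7]
grip_width: 0.0366
finger_force: 24.4
```

Request:
apply_moves(
  rows=[
    {"dp": [-0.0008,0,0.002],"turn": 0,"gripper": 20},
    {"dp": [0,0,0.0025],"turn": 0,"gripper": 20},
    {"dp": [0,0,0],"turn": 0,"gripper": 20},
    {"dp": [0,0,0],"turn": 0,"gripper": 75},
    {"dp": [0,0,0],"turn": 0,"gripper": 75},
    {"dp": [0,0,0],"turn": 0,"gripper": 75},
    {"dp": [0,0,0],"turn": 0,"gripper": 75},
    {"dp": [0,0,-0.02],"turn": 0,"gripper": 75},
    {"dp": [0,0,-0.03],"turn": 0,"gripper": 75},
    {"dp": [0,0,-0.03],"turn": 0,"gripper": 75},
  ],
)

```text
time: 14.45
ee_pos: [0.5785, -0.0347, 0.1293]
tool_rot: [-2.365, -2.067, 0.001]
wrist_force: [-0.1, -0.4, -0.5]
grip_width: 0.0661
finger_force: 0.0
```

Request:
apply_moves(
  rows=[
    {"dp": [-0.0341,0.0166,0],"turn": 0,"gripper": 100},
    {"dp": [-0.0341,0.0166,0],"turn": 0,"gripper": 100},
    {"dp": [-0.0341,0.0166,0],"turn": 0,"gripper": 100},
    {"dp": [-0.0341,0.0166,0],"turn": 0,"gripper": 100},
    {"dp": [-0.0341,0.0166,0],"turn": 0,"gripper": 100},
    {"dp": [-0.0341,0.0166,0],"turn": 0,"gripper": 100},
    {"dp": [0,0,0],"turn": -0.198,"gripper": 100},
    {"dp": [0,0,0],"turn": 0,"gripper": 100},
    {"dp": [0,0,0],"turn": 0,"gripper": 100},
    {"dp": [0,0,0],"turn": 0,"gripper": 100},
  ],
)

```text
time: 15.45
ee_pos: [0.6502, -0.25, 0.1288]
tool_rot: [2.261, 2.181, 0.0]
wrist_force: [-0.4, 0.5, -0.8]
grip_width: 0.0883
finger_force: 0.0
```

```bash
python3 - <<'E'
from h import *
for i in range(2): viewer.grab_frame("top")
print(state()[0]["ee_pos"],go(.6495,-.2512,.038,1.534))
p=[.6495,-.2512,.13,1.435]; print(go(*FP(-19.5,48,130),1.435,p))
E
```

```text
[ 0.65019973 -0.25012755  0.12880723] (array([-0.0011, -0.0007,  0.0908]), np.float64(0.003))
(array([ 0.3006, -0.0996, -0.    ]), -0.0)
```

Request:
apply_moves(
  rows=[
    {"dp": [-0.0011,-0.0007,0.04],"turn": 0,"gripper": 100},
    {"dp": [0,0,0.035],"turn": 0,"gripper": 100},
    {"dp": [0,0,0.0158],"turn": 0,"gripper": 70},
    {"dp": [0,0,0],"turn": 0,"gripper": 20},
    {"dp": [0,0,0],"turn": 0,"gripper": 20},
    {"dp": [0,0,0],"turn": 0,"gripper": 20},
    {"dp": [0,0,0],"turn": 0,"gripper": 20},
    {"dp": [0,0,0],"turn": 0,"gripper": 20},
    {"dp": [0,0,0],"turn": 0,"gripper": 20},
    {"dp": [0,0,0],"turn": 0,"gripper": 20},
  ],
)

```text
time: 16.55
ee_pos: [0.6496, -0.2519, 0.0383]
tool_rot: [2.259, 2.182, 0.0]
wrist_force: [-1.9, -0.1, 2.9]
grip_width: 0.0359
finger_force: 25.0
```

Request:
apply_moves(
  rows=[
    {"dp": [0,0,0],"turn": 0,"gripper": 20},
    {"dp": [0,0,0],"turn": 0,"gripper": 20},
    {"dp": [0,0,-0.02],"turn": 0,"gripper": 20},
    {"dp": [0,0,-0.03],"turn": 0,"gripper": 20},
    {"dp": [0,0,-0.03],"turn": 0.198,"gripper": 20},
    {"dp": [0,0,-0.012],"turn": 0,"gripper": 20},
    {"dp": [0,0,0],"turn": 0,"gripper": 20},
    {"dp": [0,0,0],"turn": 0,"gripper": 20},
    {"dp": [0,0,0],"turn": 0,"gripper": 20},
    {"dp": [0,0,0],"turn": 0,"gripper": 20},
  ],
)

```text
time: 17.55
ee_pos: [0.649, -0.2516, 0.1282]
tool_rot: [-2.363, -2.067, 0.001]
wrist_force: [1.4, 0.2, -1.0]
grip_width: 0.0353
finger_force: 25.0
```

Request:
apply_moves(
  rows=[
    {"dp": [0.0376,-0.0125,0],"turn": 0,"gripper": 20},
    {"dp": [0.0376,-0.0125,0],"turn": 0,"gripper": 20},
    {"dp": [0.0376,-0.0125,0],"turn": 0,"gripper": 20},
    {"dp": [0.0376,-0.0125,0],"turn": 0,"gripper": 20},
    {"dp": [0.0376,-0.0125,0],"turn": 0,"gripper": 20},
    {"dp": [0.0376,-0.0125,0],"turn": 0,"gripper": 20},
    {"dp": [0.0376,-0.0125,0],"turn": 0,"gripper": 20},
    {"dp": [0.0376,-0.0125,0],"turn": 0,"gripper": 20},
    {"dp": [0,0,0],"turn": 0,"gripper": 20},
    {"dp": [0,0,0],"turn": 0,"gripper": 20},
  ],
)

```text
time: 18.55
ee_pos: [0.5903, 0.0599, 0.1294]
tool_rot: [-2.363, -2.07, 0.001]
wrist_force: [0.5, -0.4, -0.2]
grip_width: 0.0355
finger_force: 25.0
```

```bash
python3 - <<'E'
from h import *
for i in range(4): viewer.grab_frame("top")
print(state()[0]["ee_pos"],go(*FP(-19.5,48,48.5),1.435))
E
```

```text
[0.59068029 0.05835499 0.12951796] (array([0.0018, 0.0006, 0.081 ]), np.float64(0.001))
```

Request:
apply_moves(
  rows=[
    {"dp": [0.0018,0.0006,0.02],"turn": 0,"gripper": 20},
    {"dp": [0,0,0.02],"turn": 0,"gripper": 20},
    {"dp": [0,0,0.015],"turn": 0,"gripper": 20},
    {"dp": [0,0,0.01],"turn": 0,"gripper": 20},
    {"dp": [0,0,0.006],"turn": 0,"gripper": 20},
    {"dp": [0,0,0.004],"turn": 0,"gripper": 20},
    {"dp": [0,0,0.002],"turn": 0,"gripper": 20},
    {"dp": [0,0,0],"turn": 0,"gripper": 20},
    {"dp": [0,0,0],"turn": 0,"gripper": 20},
    {"dp": [0,0,0],"turn": 0,"gripper": 20},
  ],
)

```text
time: 19.75
ee_pos: [0.5915, 0.0613, 0.0531]
tool_rot: [2.365, 2.067, 0.001]
wrist_force: [0.2, -0.0, -0.3]
grip_width: 0.0357
finger_force: 25.0
```

Request:
apply_moves(
  rows=[
    {"dp": [-0.001,0,0.002],"turn": 0,"gripper": 20},
    {"dp": [0,0,0.0025],"turn": 0,"gripper": 20},
    {"dp": [0,0,0],"turn": 0,"gripper": 20},
    {"dp": [0,0,0],"turn": 0,"gripper": 70},
    {"dp": [0,0,0],"turn": 0,"gripper": 70},
    {"dp": [0,0,0],"turn": 0,"gripper": 70},
    {"dp": [0,0,0],"turn": 0,"gripper": 70},
    {"dp": [0,0,-0.03],"turn": 0,"gripper": 70},
    {"dp": [0,0,-0.04],"turn": 0,"gripper": 70},
    {"dp": [0,0,-0.04],"turn": 0,"gripper": 70},
  ],
)

```text
time: 20.75
ee_pos: [0.5908, 0.0603, 0.1594]
tool_rot: [-2.365, -2.067, 0.001]
wrist_force: [-0.3, -0.2, 0.7]
grip_width: 0.0617
finger_force: 0.0
```

Request:
apply_moves(
  rows=[
    {"dp": [0.0153,-0.035,0],"turn": 0,"gripper": 70},
    {"dp": [0.0153,-0.035,0],"turn": 0,"gripper": 70},
    {"dp": [0.0153,-0.035,0],"turn": 0,"gripper": 70},
    {"dp": [0.0153,-0.035,0],"turn": 0,"gripper": 70},
    {"dp": [0.0153,-0.035,0],"turn": 0,"gripper": 70},
    {"dp": [0,0,0],"turn": 0.28,"gripper": 70},
    {"dp": [0,0,0],"turn": 0.28,"gripper": 70},
    {"dp": [0,0,0],"turn": 0.28,"gripper": 70},
    {"dp": [0,0,0],"turn": 0.28,"gripper": 70},
    {"dp": [0,0,0],"turn": 0.28,"gripper": 70},
  ],
)

```text
time: 21.75
ee_pos: [0.4279, 0.1595, 0.1583]
tool_rot: [2.934, 1.123, 0.0]
wrist_force: [-0.4, 0.3, 0.5]
grip_width: 0.0616
finger_force: 0.0
```

Request:
apply_moves(
  rows=[
    {"dp": [0,0,0],"turn": 0.28,"gripper": 70},
    {"dp": [0,0,0],"turn": 0.28,"gripper": 70},
    {"dp": [0,0,0],"turn": 0.28,"gripper": 70},
    {"dp": [0,0,0],"turn": 0.28,"gripper": 70},
    {"dp": [0,0,0],"turn": 0,"gripper": 70},
    {"dp": [0,0,0],"turn": 0,"gripper": 70},
    {"dp": [0,0,0],"turn": 0,"gripper": 70},
    {"dp": [0,0,0],"turn": 0,"gripper": 70},
    {"dp": [0,0,0],"turn": 0,"gripper": 70},
    {"dp": [0,0,0],"turn": 0,"gripper": 70},
  ],
)

```text
time: 22.75
ee_pos: [0.4279, 0.1595, 0.1582]
tool_rot: [-3.129, -0.278, 0.0]
wrist_force: [-0.1, -0.2, 0.4]
grip_width: 0.0619
finger_force: 0.0
```

```bash
python3 - <<'E'
from h import *
im=viewer.grab_frame("top")[:,:,::-1]
print(state()[0]["ee_pos"],go(.4285,.1597,.040,.1736))
cv2.imwrite("pics/t2.png",cv2.convertScaleAbs(cv2.resize(im[110:250,130:350],None,fx=3.5,fy=3.5,interpolation=cv2.INTER_CUBIC),alpha=1.8))
E
```

```text
[0.42793572 0.15949089 0.1581977 ] (array([ 6.000e-04, -1.000e-04,  1.182e-01]), np.float64(0.007))
```

View pics/t2.png

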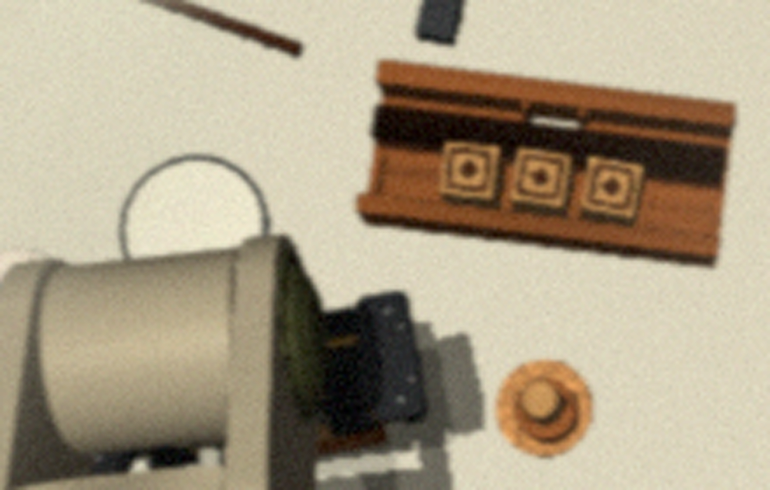

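All three blocks are in bays 1 to 3, with ornaments at about (470,170), (540,178) and (612,187) in the crop. Next the wedge.

Request:
apply_moves(
  rows=[
    {"dp": [0.0006,0,0.04],"turn": 0.007,"gripper": 70},
    {"dp": [0,0,0.04],"turn": 0,"gripper": 70},
    {"dp": [0,0,0.025],"turn": 0,"gripper": 70},
    {"dp": [0,0,0.0132],"turn": 0,"gripper": 70},
    {"dp": [0,0,0],"turn": 0,"gripper": 20},
    {"dp": [0,0,0],"turn": 0,"gripper": 20},
    {"dp": [0,0,0],"turn": 0,"gripper": 20},
    {"dp": [0,0,0],"turn": 0,"gripper": 20},
    {"dp": [0,0,0],"turn": 0,"gripper": 20},
    {"dp": [0,0,0],"turn": 0,"gripper": 20},
  ],
  force=25,
)

```text
time: 23.8
ee_pos: [0.429, 0.1596, 0.0406]
tool_rot: [-3.13, -0.272, -0.002]
wrist_force: [0.1, 0.3, 3.8]
grip_width: 0.0297
finger_force: 25.0
```

```bash
python3 - <<'E'
from h import *
s,R,f=state();p=s["ee_pos"];t=FP(25.3,0,160)
print(p,f,s["grip_width"],s["finger_force"],t,go(*t,-.136,[*p,-.136]))
E
```

```text
[0.42898955 0.15964429 0.04059588] 0.1732904387699785 0.029733480192484858 25.00028047710657 [0.62936639 0.0064698  0.16      ] (array([ 0.2193,  0.1246, -0.1194]), -0.0)
```

Request:
apply_moves(
  rows=[
    {"dp": [0,0,-0.02],"turn": 0,"gripper": 20},
    {"dp": [0,0,-0.03],"turn": 0,"gripper": 20},
    {"dp": [0,0,-0.035],"turn": 0.206,"gripper": 20},
    {"dp": [0,0,-0.0344],"turn": 0.206,"gripper": 20},
    {"dp": [0,0,0],"turn": 0.207,"gripper": 20},
    {"dp": [0,0,0],"turn": 0,"gripper": 20},
    {"dp": [0,0,0],"turn": 0,"gripper": 20},
    {"dp": [0,0,0],"turn": 0,"gripper": 20},
    {"dp": [0,0,0],"turn": 0,"gripper": 20},
    {"dp": [0,0,0],"turn": 0,"gripper": 20},
  ],
)

```text
time: 24.8
ee_pos: [0.4284, 0.1596, 0.1591]
tool_rot: [3.134, -0.213, -0.001]
wrist_force: [0.2, -0.7, -0.6]
grip_width: 0.0301
finger_force: 25.0
```

Request:
apply_moves(
  rows=[
    {"dp": [0.0313,0.0178,0],"turn": 0,"gripper": 20},
    {"dp": [0.0313,0.0178,0],"turn": 0,"gripper": 20},
    {"dp": [0.0313,0.0178,0],"turn": 0,"gripper": 20},
    {"dp": [0.0313,0.0178,0],"turn": 0,"gripper": 20},
    {"dp": [0.0313,0.0178,0],"turn": 0,"gripper": 20},
    {"dp": [0.0313,0.0178,0],"turn": 0,"gripper": 20},
    {"dp": [0.0313,0.0178,0],"turn": 0,"gripper": 20},
    {"dp": [0,0,0],"turn": 0,"gripper": 20},
    {"dp": [0,0,0],"turn": 0,"gripper": 20},
    {"dp": [0,0,0],"turn": 0,"gripper": 20},
  ],
)

```text
time: 25.8
ee_pos: [0.6281, 0.0071, 0.1593]
tool_rot: [-3.134, 0.212, 0.001]
wrist_force: [0.0, 0.7, 0.3]
grip_width: 0.0299
finger_force: 25.0
```

```bash
python3 - <<'E'
from h import *
for i in range(3):viewer.grab_frame("top")
print(state()[0]["ee_pos"],go(*FP(25.3,0,84),-.136))
E
```

```text
[0.62828286 0.00712382 0.15972088] (array([0.0012, 0.0005, 0.0757]), np.float64(0.001))
```

Request:
apply_moves(
  rows=[
    {"dp": [0.0012,0.0005,0.03],"turn": 0,"gripper": 20},
    {"dp": [0,0,0.03],"turn": 0,"gripper": 20},
    {"dp": [0,0,0.014],"turn": 0,"gripper": 20},
    {"dp": [0,0,0],"turn": 0,"gripper": 20},
    {"dp": [0,0,0],"turn": 0,"gripper": 20},
    {"dp": [0,0,0],"turn": 0,"gripper": 20},
    {"dp": [0,0,0],"turn": 0,"gripper": 20},
    {"dp": [0,0,0],"turn": 0,"gripper": 20},
    {"dp": [0,0,0],"turn": 0,"gripper": 20},
    {"dp": [0,0,0],"turn": 0,"gripper": 20},
  ],
)

```text
time: 26.95
ee_pos: [0.6299, 0.0057, 0.0856]
tool_rot: [-3.134, 0.214, -0.0]
wrist_force: [0.2, -0.0, -1.5]
grip_width: 0.0299
finger_force: 25.0
```

```bash
python3 - <<'E'
from h import *
print(state()[0]["ee_pos"],go(*FP(25.3,0,84),-.136))
im=viewer.grab_frame("scene")[:,:,::-1]
cv2.imwrite("pics/s3.png",cv2.convertScaleAbs(cv2.resize(im[190:310,250:400],None,fx=5,fy=5,interpolation=cv2.INTER_CUBIC),alpha=2))
E
```

```text
[0.6298507  0.00573072 0.08555289] (array([-0.0006, -0.0007,  0.0016]), np.float64(-0.0))
```

View pics/s3.png

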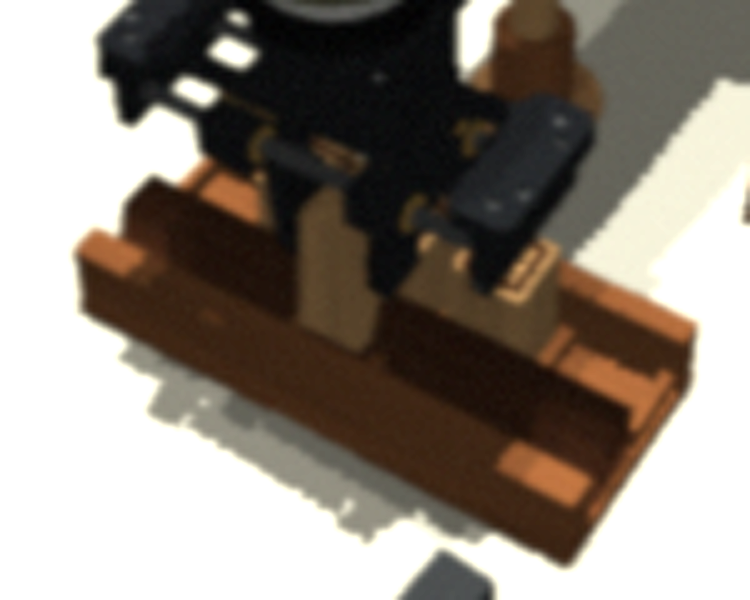

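```bash
python3 - <<'E'
from h import *
L=np.array([[56,126,44],[56,-126,44],[38.6,126,44],[38.6,-126,44],[-54,126,44],[56,126,0],[56,-126,0]])
print(np.round((proj(W(F,L/1e3),"scene")-[250,190])*5))
p=state()[0]["ee_pos"]; T=W((p[0],p[1],-.136),np.array([[12,-15,51.5],[12,15,51.5]])/1e3)
print(np.round((proj(T,"scene")-[250,190])*5))
E
```

```text
[[576. 504.]
 [ 72. 247.]
 [598. 473.]
 [ 96. 221.]
 [702. 317.]
 [572. 565.]
 [ 83. 310.]]
[[303. 313.]
 [363. 343.]]
```

Request:
apply_moves(
  rows=[
    {"dp": [-0.002,-0.0007,0],"turn": 0,"gripper": 20},
    {"dp": [0,0,0.002],"turn": 0,"gripper": 20},
    {"dp": [0,0,0.002],"turn": 0,"gripper": 20},
    {"dp": [0,0,0.002],"turn": 0,"gripper": 20},
    {"dp": [0,0,0.002],"turn": 0,"gripper": 20},
    {"dp": [0,0,0.002],"turn": 0,"gripper": 20},
    {"dp": [0,0,0.002],"turn": 0,"gripper": 20},
    {"dp": [0,0,0],"turn": 0,"gripper": 20},
    {"dp": [0,0,0],"turn": 0,"gripper": 20},
    {"dp": [0,0,0],"turn": 0,"gripper": 20},
  ],
)

```text
time: 28.0
ee_pos: [0.6285, 0.0073, 0.0771]
tool_rot: [-3.134, 0.213, -0.004]
wrist_force: [-12.0, 3.2, 26.1]
grip_width: 0.0295
finger_force: 25.0
```

Request:
apply_moves(
  rows=[
    {"dp": [0,0,-0.004],"turn": 0,"gripper": 20},
    {"dp": [0,0,-0.004],"turn": 0,"gripper": 20},
    {"dp": [0,0,0],"turn": 0,"gripper": 20},
    {"dp": [0,0,0],"turn": 0,"gripper": 20},
    {"dp": [0,0,0],"turn": 0,"gripper": 20},
    {"dp": [0,0,0],"turn": 0,"gripper": 20},
    {"dp": [0,0,0],"turn": 0,"gripper": 20},
    {"dp": [0,0,0],"turn": 0,"gripper": 20},
    {"dp": [0,0,0],"turn": 0,"gripper": 20},
    {"dp": [0,0,0],"turn": 0,"gripper": 20},
  ],
)

```text
time: 29.0
ee_pos: [0.6279, 0.0067, 0.0814]
tool_rot: [-3.134, 0.214, -0.0]
wrist_force: [0.2, -0.0, -0.8]
grip_width: 0.0299
finger_force: 25.0
```

```bash
python3 - <<'E'
from h import *
for n in range(2):
    s=state()[0];print(s["ee_pos"],s["wrist_force"],s["wrist_torque"],go(*FP(25.3,0,84),-.136))
    im=viewer.grab_frame(["top","scene"][n])[:,:,::-1]
    c=im[190:290,280:360] if n else im[110:180,240:340]
    c=cv2.convertScaleAbs(cv2.resize(c,(640,int(640*c.shape[0]/c.shape[1]))if not n else (480,600),interpolation=cv2.INTER_CUBIC),alpha=2)
    cv2.imwrite(f"pics/w{n}.png",c)
E
```

```text
[0.62794331 0.00671877 0.08140693] [ 0.23115419 -0.01943319 -0.77541474] [0.02980665 0.04038239 0.0380132 ] (array([ 0.0014,  0.0001, -0.0026]), np.float64(-0.0))
[0.62790738 0.00670931 0.08139189] [-0.143188   -0.02386849  0.67352805] [ 0.04221508  0.01146757 -0.03009374] (array([ 0.0015,  0.    , -0.0026]), np.float64(-0.0))
```

View pics/w1.png

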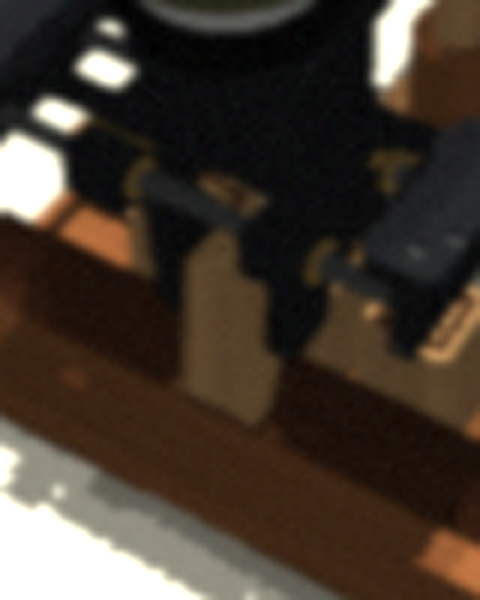

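The wedge's lower edge sits about on the outer wall's inner edge, at (183,385)–(262,425) in the crop, so it is too far in +x. I'll shift it -3.5 mm and try again.

Request:
apply_moves(
  rows=[
    {"dp": [-0.0035,0,0],"turn": 0,"gripper": 20},
    {"dp": [0,0,0],"turn": 0,"gripper": 20},
    {"dp": [0,0,0.002],"turn": 0,"gripper": 20},
    {"dp": [0,0,0.002],"turn": 0,"gripper": 20},
    {"dp": [0,0,0.002],"turn": 0,"gripper": 20},
    {"dp": [0,0,0.002],"turn": 0,"gripper": 20},
    {"dp": [0,0,0],"turn": 0,"gripper": 20},
    {"dp": [0,0,0],"turn": 0,"gripper": 20},
    {"dp": [0,0,0],"turn": 0,"gripper": 20},
    {"dp": [0,0,0],"turn": 0,"gripper": 20},
  ],
)

```text
time: 30.1
ee_pos: [0.6245, 0.0072, 0.0735]
tool_rot: [3.134, -0.214, 0.0]
wrist_force: [-0.0, 0.1, -0.3]
grip_width: 0.0297
finger_force: 25.0
```

Request:
apply_moves(
  rows=[
    {"dp": [0,0,0.002],"turn": 0,"gripper": 20},
    {"dp": [0,0,0.002],"turn": 0,"gripper": 20},
    {"dp": [0,0,0.002],"turn": 0,"gripper": 20},
    {"dp": [0,0,0],"turn": 0,"gripper": 20},
    {"dp": [0,0,0],"turn": 0,"gripper": 20},
    {"dp": [0,0,0],"turn": 0,"gripper": 20},
    {"dp": [0,0,0],"turn": 0,"gripper": 20},
    {"dp": [0,0,0],"turn": 0,"gripper": 20},
    {"dp": [0,0,0],"turn": 0,"gripper": 20},
    {"dp": [0,0,0],"turn": 0,"gripper": 20},
  ],
)

```text
time: 31.1
ee_pos: [0.6247, 0.0071, 0.0675]
tool_rot: [3.134, -0.214, 0.001]
wrist_force: [3.8, -0.7, -1.3]
grip_width: 0.0299
finger_force: 25.0
```

Request:
apply_moves(
  rows=[
    {"dp": [0.001,0,0.001],"turn": 0,"gripper": 20},
    {"dp": [0.0006,0,0.002],"turn": 0,"gripper": 20},
    {"dp": [0.0006,0,0.002],"turn": 0,"gripper": 20},
    {"dp": [0,0,0],"turn": 0,"gripper": 20},
    {"dp": [0,0,0],"turn": 0,"gripper": 20},
    {"dp": [0,0,0],"turn": 0,"gripper": 20},
    {"dp": [0,0,0],"turn": 0,"gripper": 20},
    {"dp": [0,0,0],"turn": 0,"gripper": 20},
    {"dp": [0,0,0],"turn": 0,"gripper": 20},
    {"dp": [0,0,0],"turn": 0,"gripper": 20},
  ],
)

```text
time: 32.1
ee_pos: [0.6267, 0.0069, 0.0628]
tool_rot: [3.134, -0.214, 0.0]
wrist_force: [1.6, -0.1, 5.9]
grip_width: 0.0298
finger_force: 25.0
```

Request:
apply_moves(
  rows=[
    {"dp": [0,0,0],"turn": 0,"gripper": 60},
    {"dp": [0,0,0],"turn": 0,"gripper": 60},
    {"dp": [0,0,0],"turn": 0,"gripper": 60},
    {"dp": [0,0,0],"turn": 0,"gripper": 60},
    {"dp": [0,0,-0.01],"turn": 0,"gripper": 60},
    {"dp": [0,0,-0.03],"turn": 0,"gripper": 60},
    {"dp": [0,0,-0.03],"turn": 0,"gripper": 60},
    {"dp": [0,0,-0.03],"turn": 0,"gripper": 60},
    {"dp": [0,0,0],"turn": 0,"gripper": 60},
    {"dp": [0,0,0],"turn": 0,"gripper": 60},
  ],
)

```text
time: 33.1
ee_pos: [0.6267, 0.0069, 0.1631]
tool_rot: [3.134, -0.214, 0.002]
wrist_force: [-0.7, -0.3, -0.6]
grip_width: 0.053
finger_force: 0.0
```

Request:
apply_moves(
  rows=[
    {"dp": [-0.0385,0.0046,0],"turn": 0,"gripper": 60},
    {"dp": [-0.0385,0.0046,0],"turn": 0,"gripper": 60},
    {"dp": [-0.0385,0.0046,0],"turn": 0,"gripper": 60},
    {"dp": [-0.0385,0.0046,0],"turn": 0,"gripper": 60},
    {"dp": [-0.0385,0.0046,0],"turn": 0,"gripper": 60},
    {"dp": [0,0,0],"turn": 0,"gripper": 60},
    {"dp": [0,0,0],"turn": 0,"gripper": 60},
    {"dp": [0,0,0],"turn": 0,"gripper": 60},
    {"dp": [0,0,0],"turn": 0,"gripper": 60},
    {"dp": [0,0,0],"turn": 0,"gripper": 60},
  ],
)

```text
time: 34.1
ee_pos: [0.4333, 0.0102, 0.1621]
tool_rot: [-3.134, 0.214, 0.001]
wrist_force: [0.1, 0.1, -0.3]
grip_width: 0.0528
finger_force: 0.0
```

```bash
python3 - <<'E'
from h import *
s=state()[0];print(s["ee_pos"],go(.4327,.0102,.056,-.136))
T=viewer.grab_frame("top")[:,:,::-1][105:205,225:350]; S=viewer.grab_frame("scene")[:,:,::-1][200:300,255:395]
T=cv2.resize(T,None,fx=3,fy=3,interpolation=cv2.INTER_CUBIC);S=cv2.resize(S,None,fx=3,fy=3,interpolation=cv2.INTER_CUBIC)
cv2.imwrite("pics/w2.png",cv2.convertScaleAbs(np.hstack([T,S]),alpha=2))
E
```

```text
[0.43325644 0.01020503 0.16213621] (array([-6.000e-04,  1.000e-04,  1.061e-01]), np.float64(-0.0))
```

View pics/w2.png

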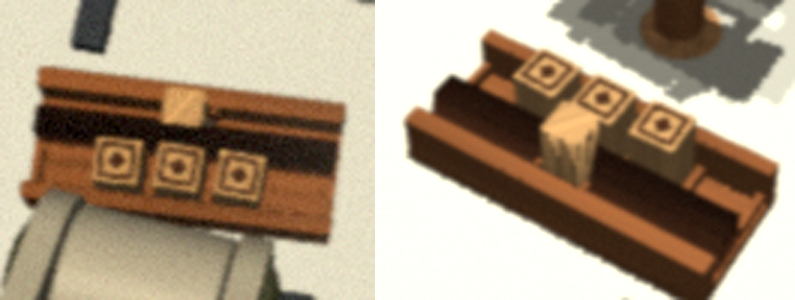

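The wedge stands upright in the slot (top at about (185,106) in the left half) and the blocks are undisturbed. Now I'll grasp the mallet.

Request:
apply_moves(
  rows=[
    {"dp": [-0.0006,0,0.03],"turn": 0,"gripper": 60},
    {"dp": [0,0,0.03],"turn": 0,"gripper": 60},
    {"dp": [0,0,0.03],"turn": 0,"gripper": 60},
    {"dp": [0,0,0.016],"turn": 0,"gripper": 60},
    {"dp": [0,0,0],"turn": 0,"gripper": 60},
    {"dp": [0,0,0],"turn": 0,"gripper": 10},
    {"dp": [0,0,0],"turn": 0,"gripper": 10},
    {"dp": [0,0,0],"turn": 0,"gripper": 10},
    {"dp": [0,0,0],"turn": 0,"gripper": 10},
    {"dp": [0,0,0],"turn": 0,"gripper": 10},
  ],
  force=50,
)

```text
time: 35.2
ee_pos: [0.4326, 0.0102, 0.057]
tool_rot: [3.134, -0.214, 0.002]
wrist_force: [-1.0, -0.7, 6.4]
grip_width: 0.023
finger_force: 50.0
```

```bash
python3 - <<'E'
from h import *
s=state()[0];p=s["ee_pos"];print(p,s["grip_width"],s["wrist_force"])
u=np.array([185,106])/3+[225,105]; print("wedge top",back(u,.089),FP(24.1,0,0))
t=FP(24.1,0,0);print(go(t[0],t[1],.17,-.136))
E
```

```text
[0.43258962 0.01016873 0.05700075] 0.023023547694766226 [-1.01495276 -0.70903893  6.3791522 ]
wedge top [0.6288699  0.00522769] [0.62817747 0.00663249 0.        ]
(array([ 0.1943, -0.023 , -0.113 ]), np.float64(-0.0))
```

Request:
apply_moves(
  rows=[
    {"dp": [0,0,-0.02],"turn": 0,"gripper": 10},
    {"dp": [0,0,-0.03],"turn": 0,"gripper": 10},
    {"dp": [0,0,-0.03],"turn": 0,"gripper": 10},
    {"dp": [0,0,-0.033],"turn": 0,"gripper": 10},
    {"dp": [0,0,0],"turn": 0,"gripper": 10},
    {"dp": [0.0385,-0.0046,0],"turn": 0,"gripper": 10},
    {"dp": [0.0385,-0.0046,0],"turn": 0,"gripper": 10},
    {"dp": [0.0385,-0.0046,0],"turn": 0,"gripper": 10},
    {"dp": [0.0385,-0.0046,0],"turn": 0,"gripper": 10},
    {"dp": [0.0385,-0.0046,0],"turn": 0,"gripper": 10},
  ],
)

```text
time: 36.2
ee_pos: [0.6269, 0.0071, 0.1671]
tool_rot: [-3.134, 0.214, 0.004]
wrist_force: [-0.1, -0.5, -2.1]
grip_width: 0.0229
finger_force: 50.0
```

Request:
apply_moves(
  rows=[
    {"dp": [0,0,0],"turn": 0,"gripper": 10},
    {"dp": [0,0,0],"turn": 0,"gripper": 10},
    {"dp": [0,0,0.006],"turn": 0,"gripper": 10},
    {"dp": [0,0,0.006],"turn": 0,"gripper": 10},
    {"dp": [0,0,0.006],"turn": 0,"gripper": 10},
    {"dp": [0,0,0],"turn": 0,"gripper": 10},
    {"dp": [0,0,0],"turn": 0,"gripper": 10},
    {"dp": [0,0,0],"turn": 0,"gripper": 10},
    {"dp": [0,0,0],"turn": 0,"gripper": 10},
    {"dp": [0,0,0],"turn": 0,"gripper": 10},
  ],
)

```text
time: 37.2
ee_pos: [0.6261, 0.007, 0.1516]
tool_rot: [3.134, -0.214, 0.001]
wrist_force: [0.3, 0.3, -2.5]
grip_width: 0.0226
finger_force: 50.0
```

Request:
apply_moves(
  rows=[
    {"dp": [0,0,0.002],"turn": 0,"gripper": 10},
    {"dp": [0,0,0.002],"turn": 0,"gripper": 10},
    {"dp": [0,0,0.001],"turn": 0,"gripper": 10},
    {"dp": [0,0,0.001],"turn": 0,"gripper": 10},
    {"dp": [0,0,0.001],"turn": 0,"gripper": 10},
    {"dp": [0,0,0.001],"turn": 0,"gripper": 10},
    {"dp": [0,0,0],"turn": 0,"gripper": 10},
    {"dp": [0,0,0],"turn": 0,"gripper": 10},
    {"dp": [0,0,0],"turn": 0,"gripper": 10},
    {"dp": [0,0,0],"turn": 0,"gripper": 10},
  ],
)

```text
time: 38.2
ee_pos: [0.6263, 0.0069, 0.1447]
tool_rot: [3.134, -0.214, 0.002]
wrist_force: [-2.0, 0.0, 5.4]
grip_width: 0.0229
finger_force: 50.0
```

Request:
apply_moves(
  rows=[
    {"dp": [0,0,0.001],"turn": 0,"gripper": 10},
    {"dp": [0,0,0.001],"turn": 0,"gripper": 10},
    {"dp": [0,0,0.001],"turn": 0,"gripper": 10},
    {"dp": [0,0,0.001],"turn": 0,"gripper": 10},
    {"dp": [0,0,0.001],"turn": 0,"gripper": 10},
    {"dp": [0,0,0.001],"turn": 0,"gripper": 10},
    {"dp": [0,0,0],"turn": 0,"gripper": 10},
    {"dp": [0,0,0],"turn": 0,"gripper": 10},
    {"dp": [0,0,0],"turn": 0,"gripper": 10},
    {"dp": [0,0,0],"turn": 0,"gripper": 10},
  ],
)

```text
time: 39.2
ee_pos: [0.6264, 0.007, 0.1393]
tool_rot: [3.134, -0.214, 0.003]
wrist_force: [-3.9, 1.4, 9.6]
grip_width: 0.0228
finger_force: 50.0
```

Moving nicely at about 12 N (the jaw is sliding), so I'll continue.

Request:
apply_moves(
  rows=[
    {"dp": [0,0,0.001],"turn": 0,"gripper": 10},
    {"dp": [0,0,0.001],"turn": 0,"gripper": 10},
    {"dp": [0,0,0.001],"turn": 0,"gripper": 10},
    {"dp": [0,0,0.001],"turn": 0,"gripper": 10},
    {"dp": [0,0,0.001],"turn": 0,"gripper": 10},
    {"dp": [0,0,0.001],"turn": 0,"gripper": 10},
    {"dp": [0,0,0],"turn": 0,"gripper": 10},
    {"dp": [0,0,0],"turn": 0,"gripper": 10},
    {"dp": [0,0,0],"turn": 0,"gripper": 10},
    {"dp": [0,0,0],"turn": 0,"gripper": 10},
  ],
)

```text
time: 40.2
ee_pos: [0.6264, 0.007, 0.1338]
tool_rot: [3.134, -0.214, 0.003]
wrist_force: [-5.0, 0.9, 13.1]
grip_width: 0.023
finger_force: 50.0
```

Request:
apply_moves(
  rows=[
    {"dp": [0,0,0.001],"turn": 0,"gripper": 10},
    {"dp": [0,0,0.001],"turn": 0,"gripper": 10},
    {"dp": [0,0,0.001],"turn": 0,"gripper": 10},
    {"dp": [0,0,0],"turn": 0,"gripper": 10},
    {"dp": [0,0,0],"turn": 0,"gripper": 10},
    {"dp": [0,0,0],"turn": 0,"gripper": 10},
    {"dp": [0,0,0],"turn": 0,"gripper": 10},
    {"dp": [0,0,0],"turn": 0,"gripper": 10},
    {"dp": [0,0,0],"turn": 0,"gripper": 10},
    {"dp": [0,0,0],"turn": 0,"gripper": 10},
  ],
)

```text
time: 41.2
ee_pos: [0.6264, 0.007, 0.1309]
tool_rot: [3.134, -0.213, 0.004]
wrist_force: [-5.7, 1.0, 13.8]
grip_width: 0.023
finger_force: 50.0
```

Request:
apply_moves(
  rows=[
    {"dp": [0,0,0.001],"turn": 0,"gripper": 10},
    {"dp": [0,0,0.001],"turn": 0,"gripper": 10},
    {"dp": [0,0,0],"turn": 0,"gripper": 10},
    {"dp": [0,0,0],"turn": 0,"gripper": 10},
    {"dp": [0,0,0],"turn": 0,"gripper": 10},
    {"dp": [0,0,0],"turn": 0,"gripper": 10},
    {"dp": [0,0,0],"turn": 0,"gripper": 10},
    {"dp": [0,0,0],"turn": 0,"gripper": 10},
    {"dp": [0,0,0],"turn": 0,"gripper": 10},
    {"dp": [0,0,0],"turn": 0,"gripper": 10},
  ],
)

```text
time: 42.2
ee_pos: [0.6265, 0.007, 0.1296]
tool_rot: [3.134, -0.213, 0.004]
wrist_force: [-8.4, -0.9, 18.2]
grip_width: 0.0228
finger_force: 50.0
```

Request:
apply_moves(
  rows=[
    {"dp": [0,0,0.001],"turn": 0,"gripper": 10},
    {"dp": [0,0,0],"turn": 0,"gripper": 10},
    {"dp": [0,0,0],"turn": 0,"gripper": 10},
    {"dp": [0,0,0],"turn": 0,"gripper": 10},
    {"dp": [0,0,0],"turn": 0,"gripper": 10},
    {"dp": [0,0,0],"turn": 0,"gripper": 10},
    {"dp": [0,0,0],"turn": 0,"gripper": 10},
    {"dp": [0,0,0],"turn": 0,"gripper": 10},
    {"dp": [0,0,0],"turn": 0,"gripper": 10},
    {"dp": [0,0,0],"turn": 0,"gripper": 10},
  ],
)

```text
time: 43.2
ee_pos: [0.6266, 0.007, 0.1295]
tool_rot: [3.134, -0.213, 0.006]
wrist_force: [-10.2, 1.5, 24.2]
grip_width: 0.0229
finger_force: 50.0
```

The wedge has locked: it stopped moving while the force rose to about 27 N. The mallet goes back to its mat.

Request:
apply_moves(
  rows=[
    {"dp": [0,0,-0.01],"turn": 0,"gripper": 10},
    {"dp": [0,0,-0.02],"turn": 0,"gripper": 10},
    {"dp": [0,0,-0.018],"turn": 0,"gripper": 10},
    {"dp": [-0.0378,0.0037,0],"turn": 0,"gripper": 10},
    {"dp": [-0.0378,0.0037,0],"turn": 0,"gripper": 10},
    {"dp": [-0.0378,0.0037,0],"turn": 0,"gripper": 10},
    {"dp": [-0.0378,0.0037,0],"turn": 0,"gripper": 10},
    {"dp": [-0.0378,0.0037,0],"turn": 0,"gripper": 10},
    {"dp": [0,0,0],"turn": 0,"gripper": 10},
    {"dp": [0,0,0],"turn": 0,"gripper": 10},
  ],
)

```text
time: 44.2
ee_pos: [0.4365, 0.0142, 0.174]
tool_rot: [3.134, -0.214, 0.003]
wrist_force: [0.5, -0.0, -1.6]
grip_width: 0.0229
finger_force: 50.0
```

```bash
python3 - <<'E'
from h import *
for i in range(2): im=viewer.grab_frame("top")
cv2.imwrite("pics/pot1.png",im[:,:,::-1])
s=state()[0];print(s["ee_pos"],go(.437,.0144,.06,-.136))
c=im[130:260,100:240,::-1]; cv2.imwrite("pics/pot1c.png",cv2.convertScaleAbs(cv2.resize(c,None,fx=4,fy=4,interpolation=cv2.INTER_CUBIC),alpha=1.5))
E
```

```text
[0.43725441 0.01409031 0.17373584] (array([-0.0003, -0.0003,  0.1137]), np.float64(-0.001))
```

View pics/pot1c.png

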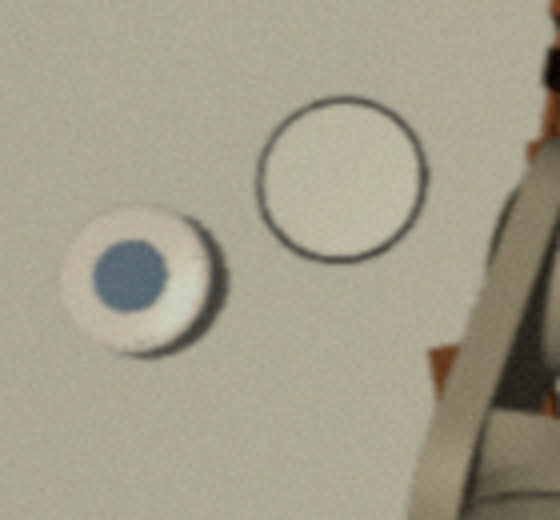

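The ring is centred at about (342,180) and the pot lid at about (131,275) in the crop. First I'll set the mallet down.

Request:
apply_moves(
  rows=[
    {"dp": [0,0,0.035],"turn": 0,"gripper": 10},
    {"dp": [0,0,0.035],"turn": 0,"gripper": 10},
    {"dp": [0,0,0.025],"turn": 0,"gripper": 10},
    {"dp": [0,0,0.012],"turn": 0,"gripper": 10},
    {"dp": [0,0,0.005],"turn": 0,"gripper": 10},
    {"dp": [0,0,0.003],"turn": 0,"gripper": 10},
    {"dp": [0,0,0.001],"turn": 0,"gripper": 10},
    {"dp": [0,0,0],"turn": 0,"gripper": 10},
    {"dp": [0,0,0],"turn": 0,"gripper": 10},
    {"dp": [0,0,0],"turn": 0,"gripper": 10},
  ],
)

```text
time: 45.3
ee_pos: [0.4365, 0.0143, 0.0578]
tool_rot: [3.134, -0.214, 0.001]
wrist_force: [0.8, -0.2, -2.6]
grip_width: 0.0229
finger_force: 50.0
```

```bash
python3 - <<'E'
from h import *
ring=back(cr([(342.5,180)],100,130,4)[0],0);pot=back(cr([(131,275)],100,130,4)[0],.035)
d=ring-pot;n=d/np.linalg.norm(d);print(ring,pot,np.linalg.norm(d),np.degrees(np.arctan2(n[1],n[0])),state()[0]["ee_pos"])
print(back(cr([(136,279)],100,130,4)[0],.025))
# start behind the pot 70mm
a=np.arctan2(n[1],n[0]);st=pot-n*.085;print("start",st,"phi",a,np.linalg.norm(st))
E
```

```text
[0.56918964 0.26332205] [0.50556788 0.37808587] 0.13121913777419875 -60.99727706923564 [0.43653014 0.01425457 0.05780939]
[0.50464222 0.37893515]
start [0.46435553 0.45242658] phi -1.0646033196093991 0.6483177258552398
```

Request:
apply_moves(
  rows=[
    {"dp": [0,0,0.0008],"turn": 0,"gripper": 10},
    {"dp": [0,0,0],"turn": 0,"gripper": 10},
    {"dp": [0,0,0],"turn": 0,"gripper": 68},
    {"dp": [0,0,0],"turn": 0,"gripper": 68},
    {"dp": [0,0,0],"turn": 0,"gripper": 68},
    {"dp": [0,0,0],"turn": 0,"gripper": 68},
    {"dp": [0,0,0],"turn": 0,"gripper": 68},
    {"dp": [0,0,-0.03],"turn": 0,"gripper": 68},
    {"dp": [0,0,-0.04],"turn": 0,"gripper": 68},
    {"dp": [0,0,-0.045],"turn": 0,"gripper": 68},
  ],
)

```text
time: 46.3
ee_pos: [0.4356, 0.0144, 0.1726]
tool_rot: [-3.134, 0.214, 0.003]
wrist_force: [1.2, 0.1, -0.3]
grip_width: 0.0596
finger_force: 0.0
```

Request:
apply_moves(
  rows=[
    {"dp": [-0.0032,-0.0438,0],"turn": 0,"gripper": 68},
    {"dp": [-0.0032,-0.0438,0],"turn": 0,"gripper": 68},
    {"dp": [-0.0032,-0.0438,0],"turn": 0,"gripper": 68},
    {"dp": [-0.0032,-0.0438,0],"turn": 0,"gripper": 68},
    {"dp": [-0.0032,-0.0438,0],"turn": 0,"gripper": 68},
    {"dp": [-0.0032,-0.0438,0],"turn": 0,"gripper": 68},
    {"dp": [-0.0032,-0.0438,0],"turn": 0,"gripper": 68},
    {"dp": [-0.0032,-0.0438,0],"turn": 0,"gripper": 68},
    {"dp": [-0.0032,-0.0438,0],"turn": 0,"gripper": 68},
    {"dp": [-0.0032,-0.0438,0],"turn": 0,"gripper": 68},
  ],
)

```text
time: 47.3
ee_pos: [0.4637, 0.4544, 0.1714]
tool_rot: [3.134, -0.213, -0.0]
wrist_force: [1.0, -0.2, 0.6]
grip_width: 0.0595
finger_force: 0.0
```

Request:
apply_moves(
  rows=[
    {"dp": [0,0,0],"turn": -0.29,"gripper": 68},
    {"dp": [0,0,0],"turn": -0.29,"gripper": 68},
    {"dp": [0,0,0],"turn": -0.29,"gripper": 68},
    {"dp": [0,0,0],"turn": -0.29,"gripper": 68},
    {"dp": [0,0,0],"turn": -0.29,"gripper": 68},
    {"dp": [0,0,0],"turn": -0.29,"gripper": 68},
    {"dp": [0,0,0],"turn": -0.29,"gripper": 68},
    {"dp": [0,0,0],"turn": -0.29,"gripper": 68},
    {"dp": [0,0,0],"turn": -0.29,"gripper": 68},
    {"dp": [0,0,0],"turn": -0.29,"gripper": 68},
  ],
)

```text
time: 48.3
ee_pos: [0.464, 0.4525, 0.1713]
tool_rot: [-2.482, -1.926, 0.001]
wrist_force: [0.1, 0.2, 0.8]
grip_width: 0.06
finger_force: 0.0
```

Request:
apply_moves(
  rows=[
    {"dp": [0,0,0],"turn": -0.29,"gripper": 68},
    {"dp": [0,0,0],"turn": -0.29,"gripper": 68},
    {"dp": [0,0,0],"turn": -0.29,"gripper": 68},
    {"dp": [0,0,0],"turn": -0.29,"gripper": 68},
    {"dp": [0,0,0],"turn": -0.29,"gripper": 68},
    {"dp": [0,0,0],"turn": 0,"gripper": 68},
    {"dp": [0,0,0],"turn": 0,"gripper": 68},
    {"dp": [0,0,0],"turn": 0,"gripper": 68},
    {"dp": [0,0,0],"turn": 0,"gripper": 68},
    {"dp": [0,0,0],"turn": 0,"gripper": 68},
  ],
)

```text
time: 49.3
ee_pos: [0.4641, 0.4526, 0.1716]
tool_rot: [-1.647, -2.675, 0.0]
wrist_force: [0.1, -0.1, -0.1]
grip_width: 0.0599
finger_force: 0.0
```

```bash
cat >> h.py <<'E'
def potdet(im):
    """blue lid centroid near the pot, white lid"""
    h=cv2.cvtColor(im,cv2.COLOR_RGB2HSV)
    m=cv2.inRange(h,(98,60,40),(118,255,255))
    m[:, :100]=0; m[:120]=0; m[260:]=0; m[:,240:]=0
    k,l,st,c=cv2.connectedComponentsWithStats(m)
    if k<2: return None
    i=1+st[1:,4].argmax(); return c[i],st[i,4],back(c[i],.035)
E
python3 - <<'E'
from h import *
im0=cv2.imread("pics/pot1.png")[:,:,::-1].copy();print(potdet(im0))
im=viewer.grab_frame("top");print(potdet(im))
s,R,f=state();print(s["ee_pos"],f,go(.4644,.4524,.012,2.077))
E
```

```text
(array([138.        , 199.64285714]), np.int32(14), array([0.50231268, 0.3645142 ]))
(array([136.24242424, 197.24242424]), np.int32(66), array([0.5081868 , 0.36897874]))
[0.4640634  0.45259571 0.17162305] 2.0380502294869607 (array([-0.0003,  0.0002,  0.1596]), np.float64(-0.078))
```

```bash
cat >> h.py <<'E'
def potdet(im):
    i=im.astype(int); m=((i[:,:,2]>1.2*i[:,:,0])&(i[:,:,2]>25)).astype(np.uint8)
    m[:, :100]=0; m[:120]=0; m[260:]=0; m[:,240:]=0
    m=cv2.morphologyEx(m,cv2.MORPH_OPEN,np.ones((3,3),np.uint8))
    k,l,st,c=cv2.connectedComponentsWithStats(m)
    if k<2: return None
    i=1+st[1:,4].argmax(); return c[i],st[i],back(c[i],.035)
E
python3 - <<'E'
from h import *
im0=cv2.imread("pics/pot1.png")[:,:,::-1].copy();print(potdet(im0),im0[198,132])
print(potdet(viewer.grab_frame("top")))
E
```

```text
(array([132.07960199, 198.57711443]), array([125, 191,  15,  16, 201], dtype=int32), array([0.50508784, 0.37876777])) [61 69 78]
(array([136.        , 196.85555556]), array([131, 191,  10,  14,  90], dtype=int32), array([0.50913306, 0.36960138]))
```

Request:
apply_moves(
  rows=[
    {"dp": [0,0,0.04],"turn": -0.078,"gripper": 68},
    {"dp": [0,0,0.04],"turn": 0,"gripper": 68},
    {"dp": [0,0,0.04],"turn": 0,"gripper": 68},
    {"dp": [0,0,0.028],"turn": 0,"gripper": 68},
    {"dp": [0,0,0.01],"turn": 0,"gripper": 68},
    {"dp": [0,0,0],"turn": 0,"gripper": 68},
    {"dp": [-0.01,0,0],"turn": 0,"gripper": 68},
    {"dp": [-0.01,0,0],"turn": 0,"gripper": 68},
    {"dp": [-0.01,0,0],"turn": 0,"gripper": 68},
    {"dp": [-0.005,0,0],"turn": 0,"gripper": 68},
  ],
)

```text
time: 50.4
ee_pos: [0.4822, 0.4209, 0.0145]
tool_rot: [1.595, 2.706, 0.002]
wrist_force: [-0.3, 0.2, 0.3]
grip_width: 0.0598
finger_force: 0.0
```

Request:
apply_moves(
  rows=[
    {"dp": [-0.005,0,0],"turn": 0,"gripper": 68},
    {"dp": [-0.008,0,0],"turn": 0,"gripper": 68},
    {"dp": [-0.01,0,0],"turn": 0,"gripper": 68},
    {"dp": [-0.01,0,0],"turn": 0,"gripper": 68},
    {"dp": [-0.01,0,0],"turn": 0,"gripper": 68},
    {"dp": [-0.01,0,0],"turn": 0,"gripper": 68},
    {"dp": [-0.01,0,0],"turn": 0,"gripper": 68},
    {"dp": [-0.01,0,0],"turn": 0,"gripper": 68},
    {"dp": [-0.01,0,0],"turn": 0,"gripper": 68},
    {"dp": [-0.01,0,0],"turn": 0,"gripper": 68},
  ],
)

```text
time: 51.4
ee_pos: [0.5266, 0.34, 0.0137]
tool_rot: [1.593, 2.708, 0.0]
wrist_force: [-2.0, 3.8, 3.5]
grip_width: 0.0598
finger_force: 2.4
```

Request:
apply_moves(
  rows=[
    {"dp": [-0.01,0,0],"turn": 0,"gripper": 68},
    {"dp": [-0.01,0,0],"turn": 0,"gripper": 68},
    {"dp": [-0.01,0,0],"turn": 0,"gripper": 68},
    {"dp": [-0.005,0,0],"turn": 0,"gripper": 68},
    {"dp": [-0.003,0,0],"turn": 0,"gripper": 68},
    {"dp": [0,0,0],"turn": 0,"gripper": 68},
    {"dp": [0,0,0],"turn": 0,"gripper": 68},
    {"dp": [0,0,0],"turn": 0,"gripper": 68},
    {"dp": [0,0,0],"turn": 0,"gripper": 68},
    {"dp": [0,0,0],"turn": 0,"gripper": 68},
  ],
)

```text
time: 52.4
ee_pos: [0.5445, 0.3073, 0.0134]
tool_rot: [-1.593, -2.707, 0.001]
wrist_force: [-0.5, -0.7, 0.3]
grip_width: 0.0599
finger_force: 0.0
```

```bash
python3 - <<'E'
from h import *
im=viewer.grab_frame("top");print(potdet(im));s,R,f=state();print(s["ee_pos"],f)
cv2.imwrite("pics/pot2.png",im[:,:,::-1])
E
```

```text
(array([174.91044776, 171.79104478]), array([171, 166,   8,  11,  67], dtype=int32), array([0.56921744, 0.27861969]))
[0.54456362 0.30741548 0.01347933] 2.0779353410394443
```

Request:
apply_moves(
  rows=[
    {"dp": [0.02,0,0],"turn": 0,"gripper": 68},
    {"dp": [0.03,0,0],"turn": 0,"gripper": 68},
    {"dp": [0.04,0,-0.02],"turn": 0,"gripper": 68},
    {"dp": [0.04,0,-0.02],"turn": 0,"gripper": 68},
    {"dp": [0.04,0,0],"turn": 0,"gripper": 68},
    {"dp": [0,0,0],"turn": 0,"gripper": 68},
    {"dp": [0,0,0],"turn": 0,"gripper": 68},
    {"dp": [0,0,0],"turn": 0,"gripper": 68},
    {"dp": [0,0,0],"turn": 0,"gripper": 68},
    {"dp": [0,0,0],"turn": 0,"gripper": 68},
  ],
)

```text
time: 53.45
ee_pos: [0.4628, 0.4552, 0.0535]
tool_rot: [-1.595, -2.706, 0.0]
wrist_force: [0.3, -0.3, -1.1]
grip_width: 0.0594
finger_force: 0.0
```

```bash
python3 - <<'E'
from h import *
im=viewer.grab_frame("top");print(potdet(im));s,R,f=state();print(s["ee_pos"],f)
cv2.imwrite("pics/pot3.png",cv2.convertScaleAbs(cv2.resize(im[110:260,120:330,::-1],None,fx=3.8,fy=3.8,interpolation=cv2.INTER_CUBIC),alpha=1.6))
E
```

```text
(array([178.48660714, 172.55803571]), array([170, 165,  18,  16, 224], dtype=int32), array([0.56720908, 0.26993016]))
[0.46265938 0.45539065 0.05352379] 2.0766104833845516
```

View pics/pot3.png

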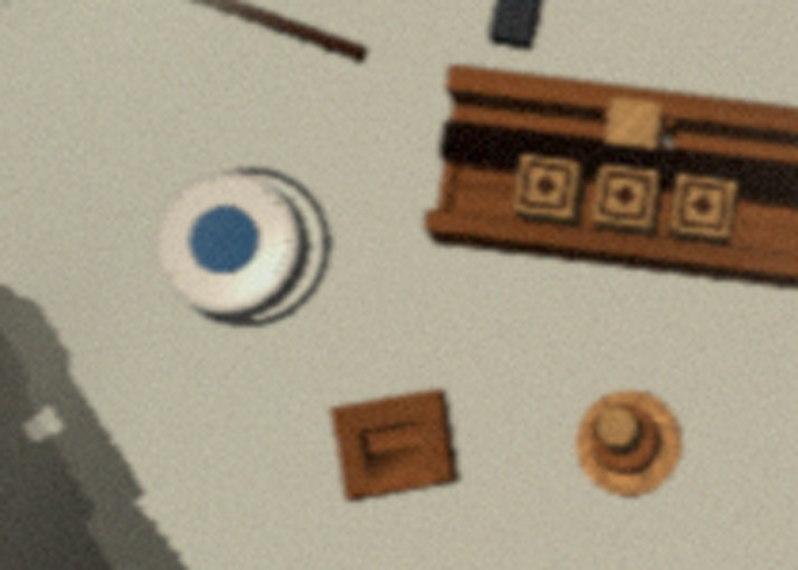

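The pot is about 7 mm short of the ring centre (lid at (224,239) in the crop). The wedge, blocks and mallet look right. One corrective push.

Request:
apply_moves(
  rows=[
    {"dp": [-0.03,-0.0017,0.02],"turn": 0,"gripper": 68},
    {"dp": [-0.04,0,0.02],"turn": 0,"gripper": 68},
    {"dp": [-0.04,0,0],"turn": 0,"gripper": 68},
    {"dp": [-0.03,0,0],"turn": 0,"gripper": 68},
    {"dp": [-0.015,0,0],"turn": 0,"gripper": 68},
    {"dp": [-0.005,0,0],"turn": 0,"gripper": 68},
    {"dp": [-0.005,0,0],"turn": 0,"gripper": 68},
    {"dp": [-0.005,0,0],"turn": 0,"gripper": 68},
    {"dp": [-0.004,0,0],"turn": 0,"gripper": 68},
    {"dp": [-0.002,0,0],"turn": 0,"gripper": 68},
  ],
)

```text
time: 54.5
ee_pos: [0.5459, 0.3019, 0.0137]
tool_rot: [-1.592, -2.708, -0.001]
wrist_force: [-0.6, 2.0, 0.1]
grip_width: 0.06
finger_force: 1.2
```

Request:
apply_moves(
  rows=[
    {"dp": [0,0,0],"turn": 0,"gripper": 68},
    {"dp": [0,0,0],"turn": 0,"gripper": 68},
    {"dp": [0,0,0],"turn": 0,"gripper": 68},
    {"dp": [0.02,0,0],"turn": 0,"gripper": 68},
    {"dp": [0.03,0,0],"turn": 0,"gripper": 68},
    {"dp": [0.04,0,-0.02],"turn": 0,"gripper": 68},
    {"dp": [0.04,0,-0.02],"turn": 0,"gripper": 68},
    {"dp": [0.04,0,0],"turn": 0,"gripper": 68},
    {"dp": [0,0,0],"turn": 0,"gripper": 68},
    {"dp": [0,0,0],"turn": 0,"gripper": 68},
  ],
)

```text
time: 55.5
ee_pos: [0.4632, 0.45, 0.0533]
tool_rot: [1.591, 2.708, -0.001]
wrist_force: [0.7, -0.3, -0.2]
grip_width: 0.06
finger_force: 0.0
```

```bash
python3 - <<'E'
from h import *
im=viewer.grab_frame("top");print(potdet(im));s,R,f=state();print(s["ee_pos"],f)
cv2.imwrite("pics/pot4.png",im[:,:,::-1])
# mallet handle top, mat, wedge top check vs expectations
print(proj([[.4327,.0102,.115],[.437,.0144,.115]]))
E
```

```text
(array([180.6784141 , 172.17621145]), array([173, 164,  17,  17, 227], dtype=int32), array([0.56808124, 0.26467179]))
[0.46375934 0.44926898 0.0532001 ] 2.0777236297437405
[[284.20940929 223.41845485]
 [282.29424537 221.49898917]]
```

```bash
python3 - <<'E'
from plant import close_job
print(close_job())
E
```

```text
the job is handed in; nothing more can be done
None
```

The job is handed in, with no verdict returned: three blocks stand in the middle bays, the wedge is locked about 35 mm down, the pot is within 2 mm of its circle's centre, and the mallet is upright on its mat (put back just before the pot was slid).

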